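# Scrape the chips off the drill table

## Robot

A 6-joint arm with a two-finger parallel gripper is mounted at the origin on the work surface. World frame = base frame: x ahead of the robot, y to its left, z up, the work surface at z = 0. Lengths are in mm, angles in rad, forces in N, time in s.
With the tool pointing down it reaches from about 350 to 975 mm from the base axis. Payload 7.1 kg.
Tool frame: the origin (TCP) lies midway between the tips of the shut fingers; the grasp point (between the pads) lies 19 mm behind it (ctrl.hold_point_z is the distance from the TCP to the grasp point, in mm); x points along the fingers, y is the direction in which the jaws open and shut, and the axes are right-handed (so a half turn about x gives the same grasp; the last joint's range is limited). The gripper opens to 88 mm and grips with 3 to 60 N. Pads are 20 mm wide; open, the fingers measure 115 mm over their backs; the gripper's body (75 mm by 178 mm) begins 61 mm behind the grasp point.
Start: joints at [1.174, 0.423, 1.63, -0, 1.089, -0.019], TCP at [230.516, 580.919, 222.675] pointing down, gripper open.
Joint ranges: [-3, 3], [-0.9, 2.11], [0.09, 2.58], [-1.31, 4.45], [0.11, 2.69], [-2.54, 2.54]. Speed limits (rad/s): [2.39, 2.39, 3.01, 3.14, 3.14, 3.14].

## Interface

Orientations are given as a rotation vector (axis times angle).
In Python, from workcell import ctrl, get_image, calibration gives the robot as it stands.
- The arm moves only by the tool move_arm, never from a script. Its argument "rows" is a list of rows, each a list of 5 numbers: the shift along the world's x, y, z in mm, then the turn about the world's z in rad, then the closure, from -1 (fully open) to 1 (shut). In form: [[tx, ty, tz, roll, jaw], ...]. A call has 1 to 12 rows; each row is the pose to reach, as a shift and turn from the pose measured when the call began; what a row does not reach only later rows make up. A row lasts 1/8 s, in which the tool goes at most 62.5 mm and 10.7 degrees, less where a joint would pass 70% of its speed; a pose out of reach is approached as far as the arm can. A call with a gripper value outside its range is refused whole. The fingers move at their own pace and stop on an object; the grip force is fixed at half the most. Time passes only in rows, so rows that repeat a pose let the fingers close. It gives the time, the measured TCP pose, the force and the opening at its end, in the units of the state.
- ctrl.get_obs(): the state, without advancing time (a new reading comes with each control period).
- get_image(name): name is "scene" or "top"; returns the picture (420x560x3 uint8, blue, green, red); there is no depth.
- calibration(name): a dict with "fx", "fy", "cx", "cy" (pixels), "view" (4x4, takes a point from world to camera coordinates). Camera axes: x right, y up, looking along -z (the intrinsics and any distortion apply to the point x, -y, -z); pixel columns grow to the right and rows downward; lengths in mm; the calibration is good to about 2 mm. A picture is of the moment at which its call begins. calibration takes no time and is no camera call.
- ctrl.close_job(): hands the job in, once; it reports no verdict.
The state is a dict: "t": time; "qpos": joint angles; "qvel": joint speeds; "joint_torque": joint torques, N m; "ee_pos": TCP position; "orientation": TCP orientation; "ft_force": force on the tool from outside, world axes, zero at the start; "moment": the same for the moment, N m; "width": finger opening in mm.
Only numpy, scipy, OpenCV 4.12 (cv2) and the standard library are available. Lean on these libraries where they do the work, as an engineer would, in place of code of your own. Each camera call takes 0.05 s, during which the arm holds its last target.

## Task

Take the orange scraper block and wipe all five loose metal chips off the drill table into the red chip pan beside it, working in under the drill head in front of and behind the clamped plate, touching the chips only with the scraper, without leaning hard on it, and never touching the drill bit or chuck. Then stand the scraper upright on its lip on the black mat again and let go. Leave the finished plates in the blue tray, the chuck key and the oil bottle where they are.

Things in the scene. Friction and masses are not known exactly. Their poses are not given: they have to be found in the camera images.
- table_face (a point): centre of the upper face of the dark grey iron table of a bench pillar drill, 110 mm above the bench; the drill is fixed and faces the robot. Axes: x back towards the pillar, y left as the robot sees it, z up. The table is 220 mm (x) by 260 mm (y), 24 mm thick, with no rim and its slots filled flush. The pillar (62 mm diameter) stands at x = +175 mm.
- work_top (a point): centre of the top of the aluminium plate clamped across the middle of the drill table, 16 mm above its face, axes as the table's. Plate and strap clamps, all fixed, fill x from -26 to +26 mm and y from -107 to +107 mm; straps reach 26 mm and stud ends 39 mm above the table face. The strips of table before and behind (each 84 mm in x) are bare but for the chips.
- chuck: dark chuck with a short drill bit under the green drill head that overhangs the table; origin at the tip of the bit, on the spindle axis, 265 mm above the table's centre. Bit 8 mm in diameter, 60 mm long, chuck 42 mm. Must not be touched. The head's level underside is 125 mm above the tip; it reaches 60 mm forward of the axis and 63 mm to each side (belt cover on top 80 and 73 mm, feed handle on the right 125 mm).
- chip_pan: red open steel pan for chips, fixed on the bench beside the drill foot (left or right), 260 mm (x) by 140 mm (y) by 45 mm high, wall and floor 3 mm; origin under the centre of its floor. Its inner side lies 6 mm under the side edge of the drill table, its floor 107 mm below the table face.
- parts_tray: blue open tray, fixed, the same size as the chip pan and standing in the same way on the other side of the drill; it holds the two finished plates. Origin under the centre of its floor.
- mat: thin black rubber mat, fixed, 200 mm (x) by 110 mm (y) by 3 mm, origin under its centre, its x axis roughly away from the robot. The scraper stands on it and the chuck key lies on its far end.
- scraper_center (a point): centre of the scraper block, half-way up: an orange plastic block with a black wiping lip below, 76 mm long (x), 65 mm high (z); the upper 50 mm is 26 mm thick (y) with flat parallel sides to grip, the lip (the lowest 15 mm) is 20 mm thick. 0.16 kg. It stands upright on its lip on the mat; this point is 32.5 mm above the lip's underside.
- chip1_center (a point): centre of a stiff curled brass-coloured metal chip, C-shaped, about 25 mm across and 10 mm high, 12 g, lying loose on the drill table in front of (on the robot's side of) the clamped work
- chip2_center (a point): centre of a stiff curled brass-coloured metal chip, C-shaped, about 25 mm across and 10 mm high, 12 g, lying loose on the drill table in front of (on the robot's side of) the clamped work
- chip3_center (a point): centre of a stiff curled brass-coloured metal chip, C-shaped, about 25 mm across and 10 mm high, 12 g, lying loose on the drill table in front of (on the robot's side of) the clamped work
- chip4_center (a point): centre of a stiff curled brass-coloured metal chip, C-shaped, about 25 mm across and 10 mm high, 12 g, lying loose on the drill table behind the clamped work
- chip5_center (a point): centre of a stiff curled brass-coloured metal chip, C-shaped, about 25 mm across and 10 mm high, 12 g, lying loose on the drill table behind the clamped work
- plate_a_center (a point): centre of a finished aluminium plate with three holes, 52 x 110 x 16 mm, lying loose in the blue tray (bystander)
- plate_b_center (a point): centre of the second finished plate, the same, lying in the blue tray (bystander)
- chuck_key_center (a point): middle of the steel T-shaped chuck key, about 45 x 68 x 12 mm, lying loose on the far end of the mat (bystander)
- oil_bottle_center (a point): centre of the white oil bottle with red cap, 56 mm in diameter and 150 mm high, standing loose on the bench on the other side of the drill from the mat (bystander)
Things that resemble listed ones, but are neither listed nor needed, are in the scene too. What is shaped like the part that bears plate_a_center but purple or turquoise is not meant.

How it is judged (in metres and radians):
On the way, in this order (a step that is already met when the one before it is completed fails the run):
1. the scraper is lifted off the mat (z of scraper_center in the frame of mat above 0.06 m), for 0.1 s.
2. all five chips lie in the chip pan (x of chip1_center in the frame of chip_pan between -0.13 and 0.13 m and y of chip1_center in the frame of chip_pan between -0.07 and 0.07 m and z of each of chip1_center, chip2_center, chip3_center, chip4_center, chip5_center in the frame of chip_pan below 0.045 m and linear speed of each of chip1, chip2, chip3, chip4, chip5 below 0.1 m/s and x of chip2_center in the frame of chip_pan between -0.13 and 0.13 m and y of chip2_center in the frame of chip_pan between -0.07 and 0.07 m and x of chip3_center in the frame of chip_pan between -0.13 and 0.13 m and y of chip3_center in the frame of chip_pan between -0.07 and 0.07 m and x of chip4_center in the frame of chip_pan between -0.13 and 0.13 m and y of chip4_center in the frame of chip_pan between -0.07 and 0.07 m and x of chip5_center in the frame of chip_pan between -0.13 and 0.13 m and y of chip5_center in the frame of chip_pan between -0.07 and 0.07 m), for 0.2 s.
At the end, for the whole second after the job is handed in: all five chips lie at rest inside the chip pan (below its rim); the scraper stands upright (within 0.1 rad) on its lip with its centre over the mat, released and at rest; the plates lie in the blue tray and the bottle stands (all of step 2 and x of scraper_center in the frame of mat between -0.1 and 0.1 m and y of scraper_center in the frame of mat between -0.055 and 0.055 m and z of scraper_center in the frame of mat between 0.031 and 0.041 m and angle between each of scraper_center, oil_bottle_center's own z axis and vertical below 0.1 rad and linear speed of scraper below 0.02 m/s and horizontal distance between each of plate_a_center, plate_b_center and parts_tray below 0.12 m); the robot touches nothing.
It fails at once if the drill bit or the chuck is touched (contact force between anything else and chuck above 1 N).
It fails at once if a chip is touched with the gripper or the arm in place of the scraper (contact force between any of the fingers, the arm and chip1 above 0.3 N or contact force between any of the fingers, the arm and chip2 above 0.3 N or contact force between any of the fingers, the arm and chip3 above 0.3 N or contact force between any of the fingers, the arm and chip4 above 0.3 N or contact force between any of the fingers, the arm and chip5 above 0.3 N).
It fails at once if a finished plate, the chuck key or the oil bottle is moved more than 20 mm, or the bottle is tipped (distance of any of plate_a_center, plate_b_center, chuck_key_center, oil_bottle_center from where it was at the start of the episode above 0.02 m or angle between oil_bottle_center's own z axis and vertical above 0.35 rad).
It fails at once if the scraper is borne down on the drill with more than 40 N (contact force between scraper and drill above 40 N).
It also fails if it takes over 72 s, if anything falls off the work surface, if the arm or the gripper's body presses on something with over 40 N, if the wrist force passes 120 N, or if a joint passes its speed limit or range.

## Working session

There is one attempt and no reset: what is moved stays moved. The work goes in short steps, Python scripts to look and compute and a tool call to move; the robot and the scene stay as the last step left them, time stands still between calls to the robot, and variables do not carry over. Pictures are saved under pics/ and viewed, and the job is handed in when it is done.

Besides the shell and the picture viewer there is one more tool, called after "Request:" by a JSON object that holds its "api" and its "payload". move_arm: Moves the arm, as the interface text tells. Its arguments: {"type":"object","properties":{"rows":{"type":"array"}},"required":["rows"]}

```bash
ls; mkdir -p pics
python3 - <<'E'
from workcell import ctrl,get_image,calibration
import cv2,numpy as np
o=ctrl.get_obs()
print(o)
for n in("scene","top"):
    im=get_image(n);cv2.imwrite(f"pics/{n}0.png",im)
    c=calibration(n);print(n,{k:(np.round(v,3).tolist() if hasattr(v,'__len__') else v) for k,v in c.items()})
E
```

```text
pics
{'t': 0.0, 'qpos': array([ 1.17400839e+00,  4.23798026e-01,  1.63063941e+00,  1.80347995e-05,
        1.08860196e+00, -1.90148831e-02]), 'qvel': array([-0.00044525, -0.00026705,  0.0005694 ,  0.00109236,  0.0002355 ,
       -0.00048076]), 'joint_torque': array([ 1.45065192e-04, -5.44603801e+01, -2.73660725e+01,  6.42822054e-02,
        2.27578398e-02, -1.28432598e-04]), 'ee_pos': array([230.30910761, 580.45314865, 221.94830182]), 'orientation': array([ 0.29528758,  1.55071421, -0.29751695]), 'ft_force': array([0.5487357 , 0.32328615, 0.23597213]), 'moment': array([-0.0056935 , -0.02192042,  0.07134545]), 'width': 87.78124762288611}
scene {'fx': 521.1383182066679, 'fy': 521.1383182066679, 'cx': 282.6139920009488, 'cy': 209.41869949654532, 'view': [[-0.495, 0.869, 0.014, 243.852], [-0.556, -0.329, 0.763, 142.512], [0.668, 0.37, 0.646, -1849.584], [0.0, 0.0, 0.0, 1.0]]}
top {'fx': 544.4175287749164, 'fy': 544.4175287749164, 'cx': 277.90540668820796, 'cy': 214.3112963580969, 'view': [[0.002, -1.0, 0.005, 3.7], [0.982, 0.003, 0.191, -574.578], [-0.191, 0.005, 0.982, -1525.817], [0.0, 0.0, 0.0, 1.0]]}
```

View pics/scene0.png

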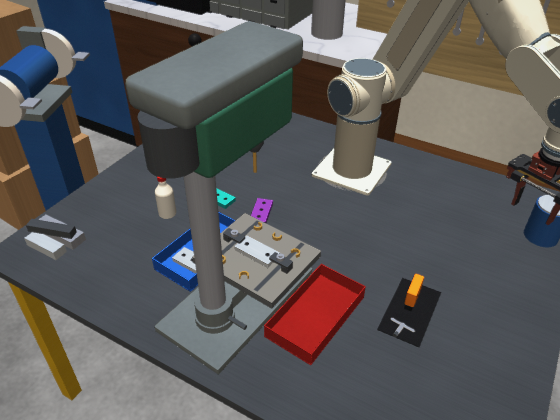

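View pics/top0.png

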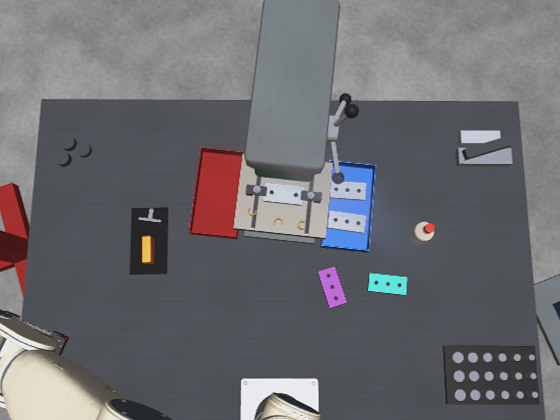

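```bash
cat > h.py <<'E'
import cv2,numpy as np
from workcell import ctrl,get_image,calibration
def proj(n,p):
    c=calibration(n);V=np.array(c["view"]);q=V[:3,:3]@np.array(p,float)+V[:3,3]
    return np.array([c["fx"]*q[0]/-q[2]+c["cx"],c["fy"]*-q[1]/-q[2]+c["cy"]])
def ray(n,u,v,z):
    c=calibration(n);V=np.array(c["view"]);R=V[:3,:3]
    d=R.T@np.array([(u-c["cx"])/c["fx"],-(v-c["cy"])/c["fy"],-1.]);o=-R.T@V[:3,3]
    return o+d*(z-o[2])/d[2]
def crop(im,x0,y0,x1,y1,s,f):
    cv2.imwrite(f,cv2.resize(im[y0:y1,x0:x1],None,fx=s,fy=s,interpolation=cv2.INTER_CUBIC))
E
python3 - <<'E'
from h import *
t=cv2.imread("pics/top0.png");s=cv2.imread("pics/scene0.png")
crop(t,180,140,380,260,4,"pics/c1.png")
crop(s,150,170,370,330,3.5,"pics/c2.png")
crop(t,120,200,180,280,7,"pics/c3.png")
crop(s,370,260,450,345,7,"pics/c4.png")
E
```

```text
(no output)
```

View pics/c1.png

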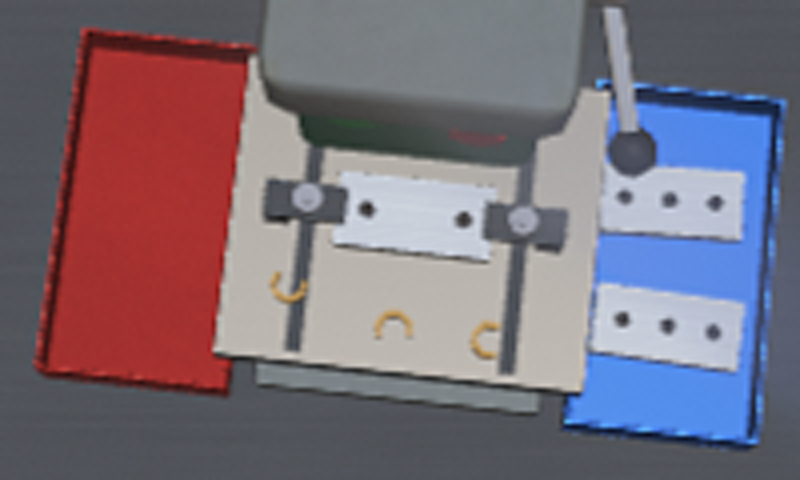

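View pics/c2.png

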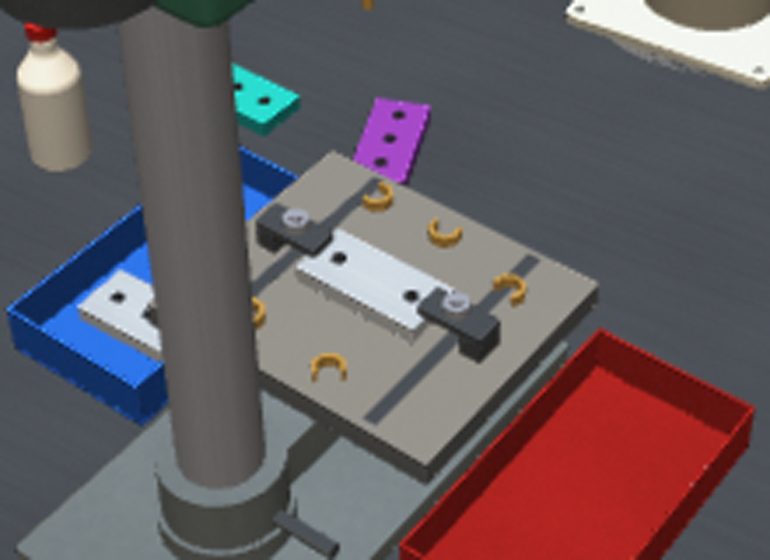

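View pics/c3.png

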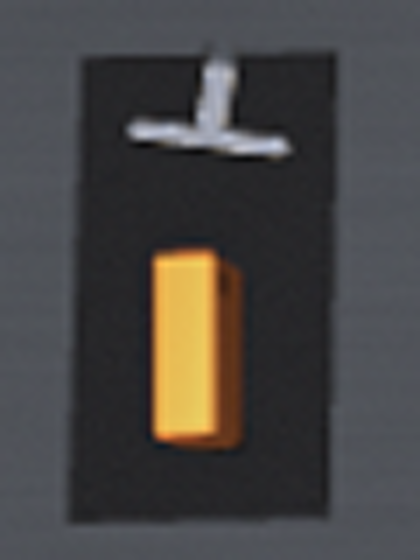

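View pics/c4.png

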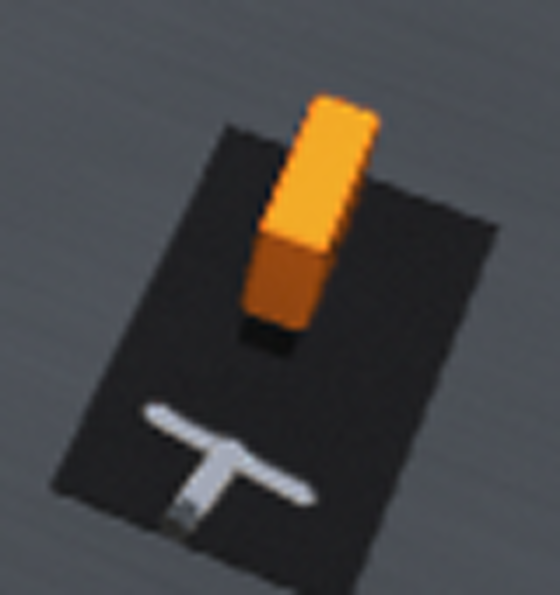

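```bash
cat > fit.py <<'E'
from h import *
from scipy.optimize import least_squares
def fit(pts,obs,g):  # pts local (x,y,z world), obs (cam,u,v)
    def r(q):
        c,s=np.cos(q[2]),np.sin(q[2]);o=[]
        for (x,y,z),(n,u,v) in zip(pts,obs):
            o+=list(proj(n,[q[0]+c*x-s*y,q[1]+s*x+c*y,z])-[u,v])
        return o
    f=least_squares(r,g,loss="soft_l1");print(np.round(f.x,3),np.round(f.fun,1));return f.x
E
python3 - <<'E'
from fit import *
T=lambda a,b:("top",180+a/4,140+b/4)
S=lambda a,b:("scene",150+a/3.5,170+b/3.5)
T3=lambda a,b:("top",120+a/7,200+b/7)
S3=lambda a,b:("scene",370+a/7,260+b/7)
print("table");q=fit([(-110,130,110),(-110,-130,110),(110,-130,110),(-110,-130,110),(-110,130,110),(110,130,110)],[T(213,354),T(583,391),T(607,90),S(333,152),S(598,285),S(428,465)],[600,0,0])
print("pan");fit([(-130,70,45),(130,70,45),(-130,-70,45),(-130,-70,45),(-130,70,45)],[T(37,372),T(85,30),T(228,395),S(600,330),S(753,410)],[600,200,0])
print("mat");fit([(100,55,3),(100,-55,3),(-100,55,3),(-100,-55,3),(-100,-55,3),(-100,55,3),(100,-55,3)],[T3(84,58),T3(335,52),T3(68,520),T3(330,517),S3(229,125),S3(498,227),S3(53,488)],[500,300,0])
print("scraper");fit([(38,13,68),(38,-13,68),(-38,13,68),(-38,-13,68),(-38,-13,68),(-38,13,68),(38,-13,68),(38,13,68)],[T3(153,253),T3(215,250),T3(153,438),T3(215,437),S3(318,96),S3(380,120),S3(262,232),S3(330,250)],[500,300,0])
c,s=np.cos(q[2]),np.sin(q[2])
def loc(p): d=p[:2]-q[:2]; return np.round([c*d[0]+s*d[1],-s*d[0]+c*d[1]],1)
for nm,o in [("1",T(289,287)),("2",T(394,325)),("3",T(486,340)),("1s",S(511,288)),("2s",S(445,233)),("3s",S(377,196)),("4s",S(329,367)),("5s",S(255,312))]:
    p=ray(*o,115);print(nm,np.round(p[:2],1),loc(p))
E
```

```text
table
[ 6.19937e+02 -7.66700e+00 -1.00000e-01] [-1.1 -0.1 -0.6  0.2 -0.1 -0.4 -1.  -1.   0.2 -1.1 -0.5  0. ]
pan
[ 6.42584e+02  1.80667e+02 -1.20000e-01] [-1.2 -0.4  0.1 -0.1 -1.1 -0.4 -0.9 -2.  -0.2 -1.6]
mat
[5.04264e+02 3.89668e+02 2.20000e-02] [-1.2 -0.4 -0.4 -0.2 -1.1  0.4 -0.9  0.1 -1.  -0.3 -0.6 -0.1 -1.3 -0.7]
scraper
[4.70747e+02 3.82305e+02 5.90000e-02] [-1.5 -0.2 -1.2 -0.2 -1.2 -0.  -0.9 -0.4 -1.  -1.  -0.1 -1.2 -1.  -0.9
 -0.7  0.2]
1 [570.   77.1] [-58.1  79.3]
2 [543.3   3.7] [-77.4   3.6]
3 [532.9 -60.4] [-81.4 -61.1]
1s [568.1  81.3] [-60.5  83.3]
2s [541.2   8.6] [-79.9   8.3]
3s [531.7 -59.1] [-82.7 -60. ]
4s [704.    7.3] [82.1 23.3]
5s [685.7 -69.3] [ 71.6 -54.8]
```

Run:
```python
from h import *
from scipy.spatial.transform import Rotation as R
o=ctrl.get_obs();print(np.round(R.from_rotvec(o["orientation"]).as_matrix(),3),ctrl.hold_point_z)
print([a for a in dir(ctrl) if a[0]!='_'])
```

```text
[[-0.001  0.369  0.93 ]
 [-0.001  0.93  -0.369]
 [-1.    -0.001 -0.   ]] 18.700000000000003
['Unreachable', 'close_job', 'get_obs', 'hold_point_z']
```

Request:
{"api": "move_arm", "payload": {"rows": [[60,-50,30,0.1,-1],[120,-100,30,0.1,-1],[180,-150,0,0.2,-1],[241,-198,-60,0.2,-1],[241,-198,-60,0.2,-1],[241,-198,-60,0.2,-1]]}}

```text
t: 0.85
ee_pos: [472.2, 379.9, 159.9]
orientation: [0.139, 1.568, -0.145]
ft_force: [-0.3, 0.2, -0.8]
width: 87.5
```

```bash
cat > obs.py <<'E'
from h import *
from scipy.spatial.transform import Rotation as R
o=ctrl.get_obs();M=R.from_rotvec(o["orientation"]).as_matrix()
print("t",round(o["t"],2),"q",np.round(o["qpos"],4).tolist(),"p",np.round(o["ee_pos"],1).tolist(),"yaw",round(float(np.arctan2(-M[0,1],M[1,1])),3),"tilt",np.round(M[:2,0],3),"F",np.round(o["ft_force"],1).tolist(),"M",np.round(o["moment"],2).tolist(),"w",round(o["width"],1))
E
python3 obs.py
cat > im.py <<'E'
import sys
from h import *
tag=sys.argv[1]
im=get_image("top");cv2.imwrite(f"pics/t{tag}.png",im)
im2=get_image("scene");cv2.imwrite(f"pics/s{tag}.png",im2)
E
python3 im.py 1;python3 - <<'E'
from h import *
crop(cv2.imread('pics/s1.png'),330,0,560,340,2,'pics/s1c.png')
crop(cv2.imread('pics/t1.png'),0,180,300,420,2.5,'pics/t1c.png')
E
```

```text
t 0.85 q [0.6584, 0.4735, 1.7149, -0.0012, 0.9574, -0.7311] p [472.2, 379.9, 159.9] yaw -0.181 tilt [-0.003 -0.003] F [-0.3, 0.2, -0.8] M [0.05, 0.04, 0.03] w 87.5
```

View pics/s1c.png

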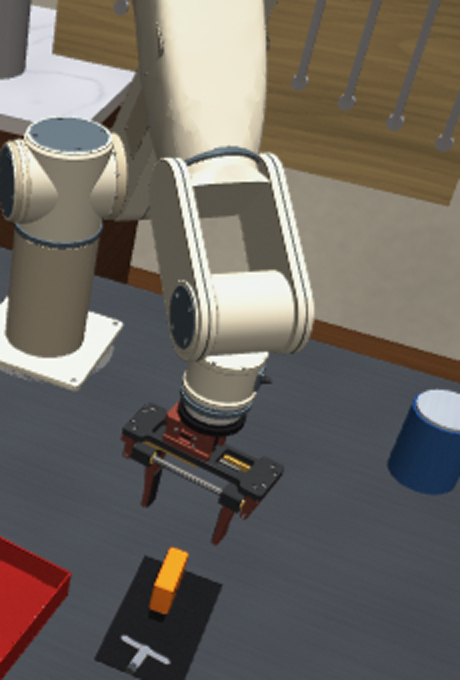

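View pics/t1c.png

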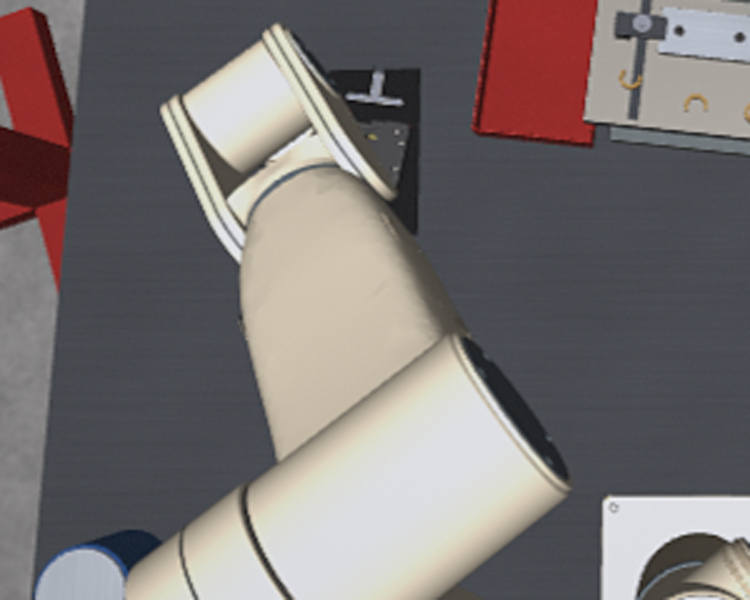

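Run:
```python
from h import *
for z in range(100,520,40): print(z,np.round((proj("scene",[472,380,z])-[330,0])*2), np.round((proj("scene",[520,420,z])-[330,0])*2))
```

```text
100 [173. 551.] [192. 588.]
140 [179. 529.] [198. 567.]
180 [185. 507.] [205. 544.]
220 [191. 483.] [212. 520.]
260 [198. 458.] [219. 495.]
300 [205. 433.] [227. 469.]
340 [212. 406.] [235. 442.]
380 [219. 378.] [243. 414.]
420 [227. 349.] [252. 384.]
460 [235. 318.] [261. 353.]
500 [244. 286.] [270. 320.]
```

Request:
{"api": "move_arm", "payload": {"rows": [[0,0,60,0,-1],[20,20,120,0,-1],[60,60,180,0,-1],[100,100,240,0,-1],[140,140,240,0,-1],[180,180,240,0,-1],[220,220,240,0,-1],[260,260,240,0,-1],[300,300,240,0,-1],[300,300,240,0,-1]]}}

```text
t: 2.2
ee_pos: [735.1, 653.6, 369.6]
orientation: [0.148, 1.557, -0.131]
ft_force: [0.1, 1.1, -0.9]
width: 87.8
```

```bash
python3 obs.py
```

```text
t 2.2 q [0.7146, 1.0937, 0.0964, 0.0004, 1.9373, -0.6783] p [735.1, 653.6, 369.6] yaw -0.178 tilt [0.01  0.009] F [0.1, 1.1, -0.9] M [0.06, 0.02, 0.04] w 87.8
```

Request:
{"api": "move_arm", "payload": {"rows": [[300,300,0,0,-1],[300,300,0,0,-1],[300,300,0,0,-1],[300,300,0,0,-1]]}}

```text
t: 2.7
ee_pos: [754.0, 683.5, 318.5]
orientation: [0.175, 1.522, -0.102]
ft_force: [-0.4, -0.2, -0.4]
width: 87.8
```

```bash
python3 obs.py
```

```text
t 2.7 q [0.7245, 1.151, 0.0861, 0.0008, 1.8402, -0.6686] p [754.0, 683.5, 318.5] yaw -0.176 tilt [0.048 0.043] F [-0.4, -0.2, -0.4] M [0.04, -0.04, 0.02] w 87.8
```

```bash
cat > kin.py <<'E'
import numpy as np
from scipy.optimize import least_squares
D=[([.4238,1.6306,1.0886],[230.31,580.45,221.95]),([.4735,1.7149,.9574],[472.2,379.9,159.9]),([1.0937,.0964,1.9373],[735.1,653.6,369.6]),([1.151,.0861,1.8402],[754.,683.5,318.5])]
def fk(q,P):
    a1,H,L2,L3,a3,Lt=P;s=q[0]+q[1];t=s+q[2]
    return np.array([a1+L2*np.sin(q[0])+L3*np.sin(s)+a3*np.cos(s)+Lt*np.sin(t),H+L2*np.cos(q[0])+L3*np.cos(s)-a3*np.sin(s)+Lt*np.cos(t)])
def res(P):
    o=[]
    for q,p in D:o+=list(fk(q,P)-[np.sqrt(p[0]**2+p[1]**2-144),p[2]])
    return np.array(o)
if __name__=="__main__":
    for lock in (0,1):
        f=least_squares(lambda P:np.r_[res(P),(P-[0,350,450,400,0,310])*[.01 if not lock else 10,.01,.01,.01,.01 if not lock else 10,.05]],[0,350,450,400,0,310]);print(np.round(f.x,1),np.round(res(f.x),1))
E
python3 kin.py
```

```text
[  1.2 315.2 562.  484.4  78.  311.3] [ 0.1 -0.1 -0.1  0.1 -0.  -0.   0.   0. ]
[-2.000e-01  6.282e+02  5.764e+02  4.654e+02  4.000e-01  7.051e+02] [ 23.3   9.8  32.9   6.4 -29.6  -9.2  -6.4  -7. ]
```

Request:
{"api": "move_arm", "payload": {"rows": [[-38,-35,40,0,-1],[-76,-70,80,0,-1],[-114,-105,120,0,-1],[-152,-140,160,0,-1],[-190,-175,200,0,-1],[-228,-210,240,0,-1],[-266,-245,280,0,-1],[-304,-280,320,0,-1],[-342,-315,360,0,-1],[-380,-350,400,0,-1],[-410,-380,440,0,-1],[-410,-380,480,0,-1]]}}

```text
t: 4.2
ee_pos: [343.7, 303.4, 795.2]
orientation: [0.178, 1.519, -0.099]
ft_force: [1.6, 0.9, 0.3]
width: 87.8
```

```bash
python3 obs.py
```

```text
t 4.2 q [0.6954, 0.0045, 0.9236, 0.0032, 2.1452, -0.6958] p [343.7, 303.4, 795.2] yaw -0.177 tilt [0.051 0.046] F [1.6, 0.9, 0.3] M [0.02, 0.05, -0.01] w 87.8
```

Request:
{"api": "move_arm", "payload": {"rows": [[0,0,60,0,-1],[0,0,120,0,-1],[0,0,180,0,-1],[0,0,240,0,-1],[0,0,240,0,-1]]}}

```text
t: 4.82
ee_pos: [322.1, 284.2, 969.4]
orientation: [0.187, 1.508, -0.09]
ft_force: [0.2, -0.3, -0.6]
width: 87.7
```

```bash
python3 obs.py
```

```text
t 4.83 q [0.6927, 0.2812, 0.0867, 0.0082, 2.6884, -0.6926] p [322.1, 284.2, 969.4] yaw -0.176 tilt [0.063 0.057] F [0.2, -0.3, -0.6] M [-0.03, -0.01, -0.03] w 87.7
```

Request:
{"api": "move_arm", "payload": {"rows": [[34,30,-50,0,-1],[68,61,-100,0,-1],[103,92,-150,0,-1],[137,123,-200,0,-1],[171,154,-250,0,-1],[205,184,-300,0,-1],[240,215,-350,0,-1],[274,246,-400,0,-1],[308,277,-450,0,-1],[342,308,-500,0,-1],[376,339,-550,0,-1],[400,360,-590,0,-1]]}}

```text
t: 6.32
ee_pos: [699.5, 623.9, 418.5]
orientation: [0.19, 1.504, -0.087]
ft_force: [-0.8, -0.3, 0.6]
width: 88.0
```

Request:
{"api": "move_arm", "payload": {"rows": [[300,270,0,0,-1]]}}

```text
t: 6.45
ee_pos: [728.1, 649.7, 410.1]
orientation: [0.185, 1.511, -0.092]
ft_force: [0.8, 0.5, 1.0]
width: 87.7
```

```bash
python3 obs.py
```

```text
t 6.45 q [0.7158, 0.9835, 0.2355, 0.0017, 1.8414, -0.6763] p [728.1, 649.7, 410.1] yaw -0.177 tilt [0.06  0.054] F [0.8, 0.5, 1.0] M [0.04, -0.1, -0.06] w 87.7
```

Request:
{"api": "move_arm", "payload": {"rows": [[300,270,0,0,-1]]}}

```text
t: 6.58
ee_pos: [748.0, 667.8, 401.4]
orientation: [0.202, 1.49, -0.075]
ft_force: [12.2, 11.1, 25.0]
width: 87.9
```

```bash
python3 obs.py
```

```text
t 6.58 q [0.7163, 1.0683, 0.0855, 0.002, 1.8765, -0.6754] p [748.0, 667.8, 401.4] yaw -0.175 tilt [0.082 0.074] F [12.2, 11.1, 25.0] M [0.76, -0.67, -0.14] w 87.9
```

Request:
{"api": "move_arm", "payload": {"rows": [[300,270,200,0,-1]]}}

```text
t: 6.7
ee_pos: [755.1, 674.4, 398.9]
orientation: [0.218, 1.47, -0.059]
ft_force: [0.1, 0.3, -1.5]
width: 88.0
```

```bash
python3 obs.py
```

```text
t 6.7 q [0.7165, 1.0686, 0.0925, 0.0025, 1.8407, -0.675] p [755.1, 674.4, 398.9] yaw -0.174 tilt [0.103 0.093] F [0.1, 0.3, -1.5] M [-0.07, 0.11, -0.02] w 88.0
```

```bash
cat >> obs.py <<'E'
import json;open("log.jsonl","a").write(json.dumps([o["qpos"].tolist(),o["ee_pos"].tolist(),o["orientation"].tolist()])+"\n")
E
python3 obs.py
```

```text
t 6.7 q [0.7165, 1.0686, 0.0925, 0.0025, 1.8407, -0.675] p [755.1, 674.4, 398.9] yaw -0.174 tilt [0.103 0.093] F [0.1, 0.3, -1.5] M [-0.07, 0.11, -0.02] w 88.0
```

Request:
{"api": "move_arm", "payload": {"rows": [[300,270,100,0,-1]]}}

```text
t: 6.82
ee_pos: [764.7, 683.3, 408.0]
orientation: [0.245, 1.434, -0.03]
ft_force: [-0.1, -0.7, 0.5]
width: 88.0
```

Request:
{"api": "move_arm", "payload": {"rows": [[300,270,100,0,-1]]}}

```text
t: 6.95
ee_pos: [776.7, 694.3, 406.8]
orientation: [0.27, 1.4, -0.003]
ft_force: [-0.7, -0.0, 0.0]
width: 87.8
```

Request:
{"api": "move_arm", "payload": {"rows": [[300,270,100,0,-1]]}}

```text
t: 7.08
ee_pos: [788.8, 705.4, 405.8]
orientation: [0.296, 1.365, 0.025]
ft_force: [0.8, 0.1, 0.3]
width: 87.7
```

Request:
{"api": "move_arm", "payload": {"rows": [[300,270,100,0,-1]]}}

```text
t: 7.2
ee_pos: [801.0, 716.5, 404.9]
orientation: [0.321, 1.329, 0.052]
ft_force: [-0.8, -0.1, 0.1]
width: 88.1
```

```bash
python3 obs.py
```

```text
t 7.2 q [0.7175, 1.0802, 0.0861, 0.0042, 1.6406, -0.6735] p [801.0, 716.5, 404.9] yaw -0.151 tilt [0.245 0.219] F [-0.8, -0.1, 0.1] M [-0.03, 0.09, 0.01] w 88.1
```

Request:
{"api": "move_arm", "payload": {"rows": [[-40,-36,0,0.17,-1],[-80,-72,0,0.34,-1],[-80,-72,0,0.51,-1],[-80,-72,0,0.68,-1],[-80,-72,0,0.85,-1],[-80,-72,0,1.02,-1],[-80,-72,0,1.19,-1],[-80,-72,0,1.36,-1],[-80,-72,0,1.53,-1],[-80,-72,0,1.7,-1],[-80,-72,0,1.8,-1]]}}

```text
t: 8.57
ee_pos: [708.2, 635.1, 401.3]
orientation: [-0.956, 1.206, 1.525]
ft_force: [0.2, 0.2, 2.1]
width: 87.6
```

```bash
cat >> obs.py <<'E'
# tilt decomposed: forward (about jaw axis) and lateral
x=M[:,0];y=M[:,1]
lat=np.arcsin(-y[2]); hd=np.arctan2(-y[0],y[1])
print("heading",round(float(hd),3),"jaw slope",round(float(lat),3),"fwd tilt",round(float(np.arctan2(x[:2]@[np.cos(hd),np.sin(hd)],-x[2])),3))
E
python3 obs.py
```

```text
t 8.57 q [0.6169, 1.0835, 0.0861, 0.3574, 2.0443, -2.4241] p [708.2, 635.1, 401.3] yaw 1.651 tilt [-0.257  0.2  ] F [0.2, 0.2, 2.1] M [0.01, -0.04, -0.01] w 87.6
heading 1.651 jaw slope -0.249 fwd tilt 0.228
```

Request:
{"api": "move_arm", "payload": {"rows": [[300,270,100,0,-1]]}}

```text
t: 8.7
ee_pos: [715.9, 648.2, 401.0]
orientation: [-0.949, 1.161, 1.508]
ft_force: [0.4, -0.1, -0.1]
width: 87.8
```

Request:
{"api": "move_arm", "payload": {"rows": [[300,270,100,0,-1]]}}

```text
t: 8.82
ee_pos: [724.3, 662.1, 399.7]
orientation: [-0.94, 1.115, 1.491]
ft_force: [-0.0, -0.6, 0.7]
width: 88.1
```

Request:
{"api": "move_arm", "payload": {"rows": [[300,270,100,0,-1]]}}

```text
t: 8.95
ee_pos: [733.2, 675.7, 398.6]
orientation: [-0.932, 1.07, 1.473]
ft_force: [-0.0, 0.0, 0.3]
width: 88.1
```

```bash
python3 obs.py
```

```text
t 8.95 q [0.6305, 1.087, 0.0861, 0.3537, 1.8971, -2.4208] p [733.2, 675.7, 398.6] yaw 1.629 tilt [-0.154  0.294] F [-0.0, 0.0, 0.3] M [-0.11, 0.02, 0.03] w 88.1
heading 1.629 jaw slope -0.144 fwd tilt 0.31
```

Request:
{"api": "move_arm", "payload": {"rows": [[300,270,100,0,-1]]}}

```text
t: 9.07
ee_pos: [742.5, 689.3, 397.6]
orientation: [-0.923, 1.024, 1.454]
ft_force: [0.9, -0.2, -0.7]
width: 87.8
```

Request:
{"api": "move_arm", "payload": {"rows": [[300,270,100,0,-1]]}}

```text
t: 9.2
ee_pos: [752.0, 702.8, 396.9]
orientation: [-0.913, 0.978, 1.436]
ft_force: [-0.3, 0.1, -0.8]
width: 88.0
```

Request:
{"api": "move_arm", "payload": {"rows": [[300,270,100,0,-1]]}}

```text
t: 9.32
ee_pos: [761.7, 716.2, 396.4]
orientation: [-0.903, 0.932, 1.417]
ft_force: [-0.3, 0.7, 0.5]
width: 88.2
```

Request:
{"api": "move_arm", "payload": {"rows": [[300,270,100,0,-1]]}}

```text
t: 9.45
ee_pos: [771.6, 729.5, 396.2]
orientation: [-0.893, 0.887, 1.397]
ft_force: [-1.4, -0.7, 0.6]
width: 87.7
```

```bash
python3 obs.py
```

```text
t 9.45 q [0.6474, 1.1001, 0.0861, 0.3472, 1.6876, -2.4201] p [771.6, 729.5, 396.2] yaw 1.586 tilt [-0.011  0.416] F [-1.4, -0.7, 0.6] M [-0.15, 0.09, 0.04] w 87.7
heading 1.586 jaw slope -0.005 fwd tilt 0.429
```

Request:
{"api": "move_arm", "payload": {"rows": [[-40,-38,0,-0.17,-1],[-60,-57,0,-0.34,-1],[-60,-57,0,-0.51,-1],[-60,-57,0,-0.68,-1],[-60,-57,0,-0.845,-1],[-30,-28,0,-0.845,-1]]}}

```text
t: 10.2
ee_pos: [740.4, 702.0, 406.5]
orientation: [-0.412, 1.079, 0.659]
ft_force: [1.1, 0.5, -0.0]
width: 87.7
```

Request:
{"api": "move_arm", "payload": {"rows": [[300,270,60,0,-1]]}}

```text
t: 10.32
ee_pos: [778.7, 737.3, 416.7]
orientation: [-0.409, 1.069, 0.662]
ft_force: [1.0, 2.1, 0.8]
width: 87.7
```

Request:
{"api": "move_arm", "payload": {"rows": [[300,270,60,0,-1]]}}

```text
t: 10.45
ee_pos: [808.2, 762.3, 422.0]
orientation: [-0.4, 1.045, 0.666]
ft_force: [0.8, 1.6, 1.0]
width: 88.0
```

Request:
{"api": "move_arm", "payload": {"rows": [[300,270,60,0,-1]]}}

```text
t: 10.58
ee_pos: [824.8, 775.7, 409.7]
orientation: [-0.385, 1.009, 0.672]
ft_force: [1.9, 1.2, 3.0]
width: 87.7
```

```bash
python3 obs.py
```

```text
t 10.57 q [0.7432, 1.0988, 0.0858, 0.0037, 1.4431, -1.5654] p [824.8, 775.7, 409.7] yaw 0.74 tilt [0.36  0.335] F [1.9, 1.2, 3.0] M [0.03, 0.06, -0.02] w 87.7
heading 0.74 jaw slope -0.006 fwd tilt 0.514
```

Perfectly aligned; continue the tilt. Meanwhile fit the kinematics for planning.

Request:
{"api": "move_arm", "payload": {"rows": [[300,276,60,0,-1]]}}

```text
t: 10.7
ee_pos: [837.6, 786.5, 402.1]
orientation: [-0.369, 0.968, 0.678]
ft_force: [-0.1, 0.6, 0.9]
width: 88.0
```

Request:
{"api": "move_arm", "payload": {"rows": [[300,276,60,0,-1]]}}

```text
t: 10.82
ee_pos: [849.4, 796.8, 400.1]
orientation: [-0.351, 0.923, 0.684]
ft_force: [0.6, -0.2, 0.4]
width: 87.8
```

Request:
{"api": "move_arm", "payload": {"rows": [[300,276,60,0,-1]]}}

```text
t: 10.95
ee_pos: [861.4, 807.2, 396.4]
orientation: [-0.334, 0.879, 0.69]
ft_force: [0.8, 0.1, 0.7]
width: 87.6
```

Request:
{"api": "move_arm", "payload": {"rows": [[300,276,60,0,-1]]}}

```text
t: 11.08
ee_pos: [873.0, 817.3, 392.7]
orientation: [-0.316, 0.835, 0.696]
ft_force: [0.4, 1.4, 0.1]
width: 87.5
```

```bash
python3 obs.py
cat > kin.py <<'E'
import numpy as np,json
from scipy.optimize import least_squares
from scipy.spatial.transform import Rotation as R
rz=lambda a:R.from_euler('z',a).as_matrix();ry=lambda a:R.from_euler('y',a).as_matrix()
# arm direction = local z ; q2,q3,q5 pitch about +y ; q4,q6 roll about local z
def fk(q,P):
    a1,H,L2,L3,a3,Lt,dy=P
    A=rz(q[0]);B=A@ry(q[1]);C=B@ry(q[2]);D=C@rz(q[3]);E=D@ry(q[4]);F=E@rz(q[5])
    w=A@[a1,dy,H]+B@[0,0,L2]+C@[a3,0,L3]
    p=w+E@[0,0,Lt]
    return p,F,w,[A@[a1,0,H],A@[a1,dy,H]+B@[0,0,L2],w]
# tool frame: x along fingers = local z ; tool y, z from F with const rotation
def load(): return [tuple(map(np.array,json.loads(l))) for l in open("log.jsonl")]
def res(P,D): return np.concatenate([fk(q,P)[0]-p for q,p,_ in D])
E
python3 - <<'E'
from kin import *
D=load()
D+=[(np.array(a),np.array(b),None) for a,b in [([1.17400839,.423798,1.63063941,0,1.08860196,-.019],[230.309,580.453,221.948]),([.6584,.4735,1.7149,-.0012,.9574,-.7311],[472.2,379.9,159.9]),([.6954,.0045,.9236,.0032,2.1452,-.6958],[343.7,303.4,795.2]),([.6927,.2812,.0867,.0082,2.6884,-.6926],[322.1,284.2,969.4])]]
P0=np.array([0,350,450,450,0,310,0.])
f=least_squares(lambda P:np.r_[res(P,D),.01*(P-P0)],P0)
print(np.round(f.x,1),np.abs(res(f.x,D)).max())
np.save("P.npy",f.x)
for q,p,o in D[:5]:
    if o is None: continue
    _,F,_,_=fk(q,f.x);print(np.round(F.T@R.from_rotvec(o).as_matrix(),2).tolist())
E
```

```text
t 11.07 q [0.7409, 1.1484, 0.0861, 0.0069, 1.2098, -1.5682] p [873.0, 817.3, 392.7] yaw 0.741 tilt [0.469 0.438] F [0.4, 1.4, 0.1] M [-0.18, 0.22, -0.0] w 87.5
heading 0.741 jaw slope -0.008 fwd tilt 0.697
[  0.  312.4 563.1 484.9  77.5 309.7  11.9] 0.048916268919811046
[[-0.0, -1.0, -0.0], [0.0, 0.0, -1.0], [1.0, -0.0, 0.0]]
[[0.0, -1.0, -0.0], [0.0, 0.0, -1.0], [1.0, -0.0, 0.0]]
[[0.0, -1.0, -0.0], [0.0, 0.0, -1.0], [1.0, -0.0, -0.0]]
[[0.0, -1.0, -0.0], [-0.0, 0.0, -1.0], [1.0, 0.0, -0.0]]
[[-0.0, -1.0, -0.0], [-0.0, 0.0, -1.0], [1.0, -0.0, -0.0]]
```

```bash
cat >> kin.py <<'E'
P=np.load("P.npy") if __import__("os").path.exists("P.npy") else None
LO=np.array([-3,-.9,.09,-1.31,.11,-2.54]);HI=np.array([3,2.11,2.58,4.45,2.69,2.54])
C0=np.array([[0,-1,0],[0,0,-1],[1,0,0.]])
def target(hd,th):
    x=np.array([np.sin(th)*np.cos(hd),np.sin(th)*np.sin(hd),-np.cos(th)]);y=np.array([-np.sin(hd),np.cos(hd),0]);return np.c_[x,y,np.cross(x,y)]
def ik(p,Rt,q0):
    def f(q):
        a,F,_,_=fk(q,P);return np.r_[(a-p)/100,R.from_matrix((F@C0)@Rt.T).as_rotvec()*3]
    s=least_squares(f,np.clip(q0,LO+.01,HI-.01),bounds=(LO,HI));return s.x,np.abs(s.fun).max()
def tab(x,y,z,T=(620,-7,-.1)):
    c,s=np.cos(T[2]),np.sin(T[2]);return np.array([T[0]+c*x-s*y,T[1]+s*x+c*y,110+z])
E
python3 - <<'E'
from kin import *
for th in (.7,.8,.9,1.0,1.1):
    q=[.7,.8,1.6,0,.6,-1.57]
    print("th",th)
    for nm,p,hd in [("mat",[471+10,383,31],.059),("F-R",tab(-55,-118,28),-.1),("F-L",tab(-55,135,28),-.1),("R-R",tab(80,-110,28),-.1),("R-0",tab(80,0,28),-.1),("R-L",tab(80,135,28),-.1)]:
        best=None
        for q0 in ([.7,.5,2.1,0,.6,-1.57],[.2,.8,1.6,.3,.6,-1.57],[.2,.8,1.6,-.8,.6,-1],[.2,.8,1.6,.8,.6,-2],[1,.0,2.3,1,.8,-2.3],[.5,.5,2,3,.8,1.57]):
            s,e=ik(p,target(hd,th),q0)
            if best is None or e<best[1]: best=(s,e)
        s,e=best;_,_,w,J=fk(s,P)
        print(nm,np.round(s,2),round(e,4),"wrist",np.round(w),"elbow",np.round(J[1]))
E
```

```text
th 0.7
mat [0.89 0.69 2.08 4.45 0.52 1.  ] 0.0111 wrist [281. 369. 267.] elbow [215. 287. 746.]
F-R [-0.3   0.37  2.27  2.53  0.23  2.01] 0.0 wrist [355. -99. 375.] elbow [198. -50. 837.]
F-L [0.35 0.41 2.19 4.38 0.3  0.7 ] 0.0 wrist [380. 153. 375.] elbow [206.  88. 829.]
R-R [-0.24  0.5   2.    2.07  0.11  2.53] 0.0174 wrist [ 488. -107.  373.] elbow [264. -52. 807.]
R-0 [-0.    0.5   2.    3.89  0.11  0.9 ] 0.0514 wrist [496.  10. 369.] elbow [271.  11. 806.]
R-L [ 0.24  0.53  1.91 -1.31  0.22  0.  ] 0.0609 wrist [521. 140. 381.] elbow [271.  79. 800.]
th 0.8
mat [0.93 0.73 2.1  4.33 0.64 1.16] 0.0 wrist [259. 370. 247.] elbow [214. 309. 732.]
F-R [-0.32  0.41  2.32  2.74  0.41  1.79] 0.0 wrist [332. -97. 354.] elbow [216. -58. 829.]
F-L [0.38 0.44 2.23 4.06 0.43 1.05] 0.0 wrist [358. 155. 354.] elbow [219. 100. 822.]
R-R [-0.24  0.52  2.05  2.7   0.24  1.9 ] 0.0 wrist [ 468. -102.  354.] elbow [273. -55. 802.]
R-0 [-0.01  0.52  2.05  3.43  0.23  1.35] 0.0 wrist [479.   7. 354.] elbow [278.   9. 802.]
R-L [0.26 0.55 1.97 4.2  0.29 0.79] 0.0 wrist [492. 142. 354.] elbow [280.  86. 
[... 928 characters left out ...]
9  2.13  3.29  0.58  1.5 ] 0.0 wrist [440.  11. 305.] elbow [314.  11. 780.]
R-L [0.28 0.61 2.05 3.76 0.58 1.25] 0.0 wrist [454. 145. 305.] elbow [308. 103. 772.]
th 1.1
mat [1.03 0.9  2.13 4.17 1.04 1.46] 0.0 wrist [206. 367. 171.] elbow [216. 385. 662.]
F-R [-0.36  0.63  2.43  2.87  1.02  1.6 ] 0.0 wrist [279. -91. 278.] elbow [ 314. -105.  768.]
F-L [0.45 0.62 2.33 3.76 0.94 1.45] 0.0 wrist [304. 160. 278.] elbow [291. 154. 769.]
R-R [-0.26  0.65  2.16  2.94  0.77  1.64] 0.0 wrist [414. -97. 278.] elbow [331. -75. 762.]
R-0 [0.   0.65 2.16 3.27 0.77 1.52] 0.0 wrist [425.  13. 278.] elbow [339.  12. 762.]
R-L [0.3  0.66 2.08 3.68 0.75 1.35] 0.0 wrist [438. 147. 278.] elbow [328. 113. 756.]
```

Request:
{"api": "move_arm", "payload": {"rows": [[300,276,60,0,-1]]}}

```text
t: 11.2
ee_pos: [884.1, 826.9, 389.4]
orientation: [-0.299, 0.792, 0.701]
ft_force: [0.5, -1.0, -0.3]
width: 87.8
```

Request:
{"api": "move_arm", "payload": {"rows": [[300,276,60,0,-1]]}}

```text
t: 11.32
ee_pos: [894.5, 836.0, 386.5]
orientation: [-0.282, 0.749, 0.706]
ft_force: [-0.6, -0.5, 0.1]
width: 88.0
```

Request:
{"api": "move_arm", "payload": {"rows": [[300,276,60,0,-1]]}}

```text
t: 11.45
ee_pos: [904.3, 844.5, 384.0]
orientation: [-0.265, 0.707, 0.711]
ft_force: [-0.7, 0.1, -0.0]
width: 87.6
```

Request:
{"api": "move_arm", "payload": {"rows": [[300,276,60,0,-1]]}}

```text
t: 11.58
ee_pos: [913.5, 852.5, 382.0]
orientation: [-0.249, 0.665, 0.715]
ft_force: [0.5, -0.4, -0.8]
width: 88.0
```

```bash
python3 obs.py
```

```text
t 11.57 q [0.7392, 1.1982, 0.0861, 0.0106, 0.9809, -1.5714] p [913.5, 852.5, 382.0] yaw 0.743 tilt [0.562 0.524] F [0.5, -0.4, -0.8] M [-0.16, 0.27, 0.04] w 88.0
heading 0.743 jaw slope -0.01 fwd tilt 0.876
```

```bash
cat > plan.py <<'E'
from kin import *
q=load()[-1][0];th=.876;L=P[5]
def tcp(w,hd): return np.array(w)+L*target(hd,th)[:,0]
def go(wp,hp,n):  # from current(w,hd) to
    global q,w0,h0
    for k in range(1,n+1):
        t=k/n;w=(1-t)*w0+t*np.array(wp);h=(1-t)*h0+t*hp
        qn,e=ik(tcp(w,h),target(h,th),q)
        if k%max(1,n//6)==0 or e>.01: print(k,"hd %.2f"%h,np.round(qn,2),"e %.3f"%e,"dq/row %.2f"%np.abs(qn-q).max(),"tcp",np.round(tcp(w,h)))
        q=qn
    w0=np.array(wp);h0=hp
if __name__=="__main__":
    w0=fk(q,P)[2];h0=.743;az=.743;c,s=np.cos(az),np.sin(az)
    print("w0",np.round(w0))
    print("A0");go([650*c,650*s,600],h0,8)
    print("A");go([650*c,650*s,600],h0-np.pi,18)
    print("B0");go([470*c,470*s,400],h0,8)
    print("B");go([470*c,470*s,400],h0-np.pi,18)
    print("mat over");go([239+0,369,300],.059-2*np.pi,5)
    print("mat");go([239+0,369,223],.059-2*np.pi,3)
E
python3 plan.py
```

```text
w0 [740. 690. 580.]
A0
1 hd 0.74 [ 0.74  1.01  0.47  0.01  0.79 -1.58] e 0.000 dq/row 0.38 tcp [882. 820. 384.]
2 hd 0.74 [ 0.74  0.89  0.69  0.01  0.68 -1.58] e 0.000 dq/row 0.23 tcp [849. 788. 387.]
3 hd 0.74 [ 0.74  0.79  0.87  0.01  0.6  -1.58] e 0.000 dq/row 0.18 tcp [817. 757. 389.]
4 hd 0.74 [ 0.73  0.7   1.02  0.01  0.54 -1.59] e 0.000 dq/row 0.15 tcp [784. 726. 392.]
5 hd 0.74 [ 0.73  0.62  1.16  0.02  0.48 -1.59] e 0.000 dq/row 0.14 tcp [752. 695. 394.]
6 hd 0.74 [ 0.73  0.54  1.29  0.02  0.44 -1.6 ] e 0.000 dq/row 0.12 tcp [719. 663. 397.]
7 hd 0.74 [ 0.73  0.47  1.4   0.03  0.4  -1.61] e 0.000 dq/row 0.12 tcp [686. 632. 399.]
8 hd 0.74 [ 0.72  0.4   1.51  0.04  0.36 -1.62] e 0.000 dq/row 0.11 tcp [654. 601. 402.]
A
3 hd 0.22 [ 0.72  0.4   1.51 -0.77  0.56 -0.55] e 0.000 dq/row 0.26 tcp [711. 491. 402.]
6 hd -0.30 [ 0.72  0.4   1.51 -0.95  0.95 -0.07] e 0.000 dq/row 0.13 tcp [706. 368. 402.]
9 hd -0.83 [ 0.72  0.4   1.51 -0.91  1.35  0.25] e 0.000 dq/row 0.13 tcp [640. 265. 402.]
12 hd -1.35 [ 0.72  0.4   1.51 -0.75  1.71  0.58] e 0.000 dq/row 0.12 tcp [530. 208. 402.]
15 
[... 1395 characters left out ...]
521. 479. 202.]
mat over
1 hd -5.68 [0.76 0.45 2.08 3.6  0.28 1.23] e 0.000 dq/row 0.55 tcp [520. 464. 182.]
2 hd -5.81 [0.81 0.48 2.1  3.91 0.38 1.07] e 0.000 dq/row 0.31 tcp [515. 446. 162.]
3 hd -5.95 [0.86 0.52 2.11 4.11 0.49 1.02] e 0.000 dq/row 0.21 tcp [507. 426. 142.]
4 hd -6.09 [0.92 0.56 2.13 4.28 0.59 1.02] e 0.000 dq/row 0.16 tcp [494. 405. 122.]
5 hd -6.22 [0.97 0.6  2.13 4.42 0.69 1.06] e 0.000 dq/row 0.15 tcp [476. 383. 102.]
mat
1 hd -6.22 [0.97 0.66 2.13 4.36 0.7  1.14] e 0.000 dq/row 0.08 tcp [476. 383.  76.]
2 hd -6.22 [0.97 0.72 2.12 4.3  0.72 1.21] e 0.000 dq/row 0.08 tcp [476. 383.  50.]
3 hd -6.22 [0.97 0.78 2.11 4.25 0.74 1.28] e 0.000 dq/row 0.07 tcp [476. 383.  25.]
```

```bash
python3 - <<'E'
from h import *
print(ray("top",38,404,0),ray("top",38,404,100), ray("scene",547,240,0),ray("scene",547,205,100))
E
python3 - <<'E'
from plan import *
import plan
plan.w0=fk(plan.q,P)[2];plan.h0=.743;az=.743;c,s=np.cos(az),np.sin(az)
print("A0");go([730*c,730*s,590],.743,4)
print("A");go([730*c,730*s,590],.743-np.pi,18)
print("B0");go([460*c,460*s,360],.743-np.pi,8)
print("B");go([460*c,460*s,360],.059-2*np.pi,21)
print("mat over");go([239+0,369,280],.059-2*np.pi,5)
E
```

```text
[ 40.2559427  678.05416759   0.        ] [ 54.71992338 636.67606861 100.        ] [ 31.45823564 662.04135796   0.        ] [-1.99813637e-01  6.24984972e+02  1.00000000e+02]
A0
1 hd 0.74 [ 0.74  0.94  0.6   0.01  0.72 -1.58] e 0.000 dq/row 0.52 tcp [864. 802. 384.]
2 hd 0.74 [ 0.73  0.78  0.89  0.01  0.59 -1.59] e 0.000 dq/row 0.29 tcp [814. 753. 387.]
3 hd 0.74 [ 0.73  0.65  1.12  0.02  0.49 -1.6 ] e 0.000 dq/row 0.23 tcp [763. 704. 389.]
4 hd 0.74 [ 0.73  0.53  1.32  0.03  0.42 -1.61] e 0.000 dq/row 0.20 tcp [713. 655. 392.]
A
3 hd 0.22 [ 0.73  0.53  1.32 -0.71  0.61 -0.61] e 0.000 dq/row 0.26 tcp [770. 546. 392.]
6 hd -0.30 [ 0.73  0.53  1.32 -0.92  0.98 -0.13] e 0.000 dq/row 0.13 tcp [765. 423. 392.]
9 hd -0.83 [ 0.73  0.53  1.32 -0.9   1.38  0.21] e 0.000 dq/row 0.13 tcp [699. 319. 392.]
12 hd -1.35 [ 0.73  0.53  1.32 -0.75  1.75  0.55] e 0.000 dq/row 0.12 tcp [589. 262. 392.]
15 hd -1.87 [ 0.73  0.53  1.32 -0.46  2.05  0.98] e 0.000 dq/row 0.16 tcp [466. 267. 392.]
18 hd -2.40 [ 0.73  0.53  1.32 -0.02  2.17  1.55] e 0.000 dq/row 0.20 tcp [362. 333. 392.]
B0
1 hd -2.40 [ 0.73  0.
[... 1021 characters left out ...]
[308. 547. 162.]
15 hd -5.13 [0.72 0.49 2.08 2.21 0.42 2.17] e 0.000 dq/row 0.25 tcp [435. 529. 162.]
18 hd -5.68 [0.72 0.49 2.08 3.42 0.31 1.38] e 0.000 dq/row 0.46 tcp [534. 447. 162.]
21 hd -6.22 [0.72 0.49 2.08 4.37 0.52 0.85] e 0.000 dq/row 0.24 tcp [576. 325. 162.]
mat over
1 hd -6.22 [0.77 0.52 2.1  4.36 0.56 0.91] e 0.000 dq/row 0.07 tcp [556. 337. 146.]
2 hd -6.22 [0.81 0.55 2.11 4.35 0.6  0.97] e 0.000 dq/row 0.06 tcp [536. 348. 130.]
3 hd -6.22 [0.87 0.58 2.12 4.35 0.63 1.03] e 0.000 dq/row 0.05 tcp [516. 360. 114.]
4 hd -6.22 [0.92 0.61 2.13 4.36 0.67 1.08] e 0.000 dq/row 0.05 tcp [496. 371.  98.]
5 hd -6.22 [0.97 0.65 2.13 4.37 0.7  1.12] e 0.000 dq/row 0.05 tcp [476. 383.  82.]
```

Run:
```python
from plan import *
az=.743;c,s=np.cos(az),np.sin(az)
w=np.array([730*c,730*s,590])
def rows(start,h0,seq):
    return [[*map(int,np.round(tcp(ww,hh)-start)),round(hh-h0,2)] for ww,hh in seq]
p0=np.array([913.5,852.5,382])
print(rows(p0,.743,[(w,.743-.175*k) for k in range(0,19)]))
```

```text
[[-201, -198, 10, 0.0], [-175, -231, 10, -0.17], [-156, -268, 10, -0.35], [-144, -307, 10, -0.52], [-138, -348, 10, -0.7], [-140, -390, 10, -0.88], [-149, -431, 10, -1.05], [-165, -469, 10, -1.22], [-188, -504, 10, -1.4], [-216, -535, 10, -1.57], [-249, -560, 10, -1.75], [-286, -579, 10, -1.92], [-325, -591, 10, -2.1], [-367, -596, 10, -2.27], [-408, -594, 10, -2.45], [-449, -585, 10, -2.62], [-487, -569, 10, -2.8], [-522, -546, 10, -2.97], [-552, -518, 10, -3.15]]
```

Request:
{"api": "move_arm", "payload": {"rows": [[-41,-40,2,0,-1],[-82,-80,4,0,-1],[-123,-120,6,0,-1],[-164,-160,8,0,-1],[-201,-198,10,0,-1],[-201,-198,10,0,-1],[-175,-231,10,-0.17,-1],[-156,-268,10,-0.35,-1],[-144,-307,10,-0.52,-1],[-138,-348,10,-0.7,-1],[-140,-390,10,-0.88,-1],[-149,-431,10,-1.05,-1]]}}

```text
t: 13.08
ee_pos: [765.9, 421.6, 401.1]
orientation: [0.103, 0.68, -0.224]
ft_force: [0.3, -0.3, -0.5]
width: 87.6
```

```bash
python3 obs.py;  python3 - <<'E'
from plan import *
az=.743;c,s=np.cos(az),np.sin(az)
w=np.array([730*c,730*s,590]);w2=np.array([460*c,460*s,360])
q,p,o=load()[-1];M=R.from_rotvec(o).as_matrix();h0=np.arctan2(-M[0,1],M[1,1])
def rows(seq): return [[*map(int,np.round(tcp(ww,hh)-p)),round(hh-h0,2)] for ww,hh in seq]
print(rows([(w,-.31-.175*k) for k in range(1,13)]))
E
```

```text
t 13.07 q [0.7115, 0.4983, 1.3553, -0.9137, 0.9046, -0.159] p [765.9, 421.6, 401.1] yaw -0.241 tilt [ 0.754 -0.171] F [0.3, -0.3, -0.5] M [0.08, 0.36, -0.03] w 87.6
heading -0.241 jaw slope -0.021 fwd tilt 0.885
[[-18, -39, -9, np.float64(-0.24)], [-40, -74, -9, np.float64(-0.42)], [-69, -104, -9, np.float64(-0.59)], [-102, -129, -9, np.float64(-0.77)], [-139, -148, -9, np.float64(-0.94)], [-179, -160, -9, np.float64(-1.12)], [-220, -165, -9, np.float64(-1.29)], [-261, -163, -9, np.float64(-1.47)], [-302, -154, -9, np.float64(-1.64)], [-340, -138, -9, np.float64(-1.82)], [-375, -115, -9, np.float64(-1.99)], [-405, -87, -9, np.float64(-2.17)]]
```

Request:
{"api": "move_arm", "payload": {"rows": [[-18,-39,-9,-0.24,-1],[-40,-74,-9,-0.42,-1],[-69,-104,-9,-0.59,-1],[-102,-129,-9,-0.77,-1],[-139,-148,-9,-0.94,-1],[-179,-160,-9,-1.12,-1],[-220,-165,-9,-1.29,-1],[-261,-163,-9,-1.47,-1],[-302,-154,-9,-1.64,-1],[-340,-138,-9,-1.82,-1],[-375,-115,-9,-1.99,-1],[-405,-87,-9,-2.17,-1]]}}

```text
t: 14.58
ee_pos: [361.7, 337.1, 396.2]
orientation: [0.845, 0.293, -2.287]
ft_force: [-0.5, -0.9, -0.8]
width: 88.1
```

```bash
python3 obs.py;  python3 - <<'E'
from plan import *
az=.743;c,s=np.cos(az),np.sin(az)
w=np.array([730*c,730*s,590]);w2=np.array([460*c,460*s,360])
q,p,o=load()[-1];M=R.from_rotvec(o).as_matrix();h0=np.arctan2(-M[0,1],M[1,1])
def rows(seq): return [[*map(int,np.round(tcp(ww,hh)-p)),round(float(hh-h0),2)] for ww,hh in seq]
print(rows([(w+(w2-w)*k/6,-2.4-.0*k) for k in range(0,7)]+[(w2,-2.4-.1746*k) for k in range(1,7)]))
E
```

```text
t 14.57 q [0.7315, 0.5287, 1.3097, -0.0105, 2.1742, 1.585] p [361.7, 337.1, 396.2] yaw -2.416 tilt [-0.564 -0.518] F [-0.5, -0.9, -0.8] M [0.17, -0.17, -0.05] w 88.1
heading -2.416 jaw slope -0.021 fwd tilt 0.871
[[1, -4, -4, 0.02], [-33, -34, -43, 0.02], [-66, -65, -81, 0.02], [-99, -95, -119, 0.02], [-132, -126, -158, 0.02], [-165, -156, -196, 0.02], [-198, -187, -234, 0.02], [-224, -154, -234, -0.16], [-243, -117, -234, -0.33], [-255, -77, -234, -0.51], [-261, -36, -234, -0.68], [-259, 5, -234, -0.86], [-250, 46, -234, -1.03]]
```

Request:
{"api": "move_arm", "payload": {"rows": [[-33,-34,-43,0.02,-1],[-66,-65,-81,0.02,-1],[-99,-95,-119,0.02,-1],[-132,-126,-158,0.02,-1],[-165,-156,-196,0.02,-1],[-198,-187,-234,0.02,-1],[-224,-154,-234,-0.16,-1],[-243,-117,-234,-0.33,-1],[-255,-77,-234,-0.51,-1],[-261,-36,-234,-0.68,-1],[-259,5,-234,-0.86,-1],[-259,5,-234,-0.86,-1]]}}

```text
t: 16.08
ee_pos: [106.3, 345.0, 163.8]
orientation: [-1.046, 0.087, 2.832]
ft_force: [0.1, -0.2, 0.0]
width: 87.8
```

```bash
python3 obs.py;  python3 - <<'E'
from plan import *
az=.743;c,s=np.cos(az),np.sin(az)
w2=np.array([460*c,460*s,360])
q,p,o=load()[-1];M=R.from_rotvec(o).as_matrix();h0=np.arctan2(-M[0,1],M[1,1]);h0-=2*np.pi*(h0>0)
def rows(seq): return [[*map(int,np.round(tcp(ww,hh)-p)),round(float(hh-h0),2)] for ww,hh in seq]
print(h0,rows([(w2,h0-.1746*k) for k in range(1,13)]))
E
```

```text
t 16.07 q [0.7235, 0.4795, 2.0754, 0.6312, 1.3041, 2.0312] p [106.3, 345.0, 163.8] yaw 3.007 tilt [-0.754  0.094] F [0.1, -0.2, 0.0] M [-0.02, -0.19, -0.03] w 87.8
heading 3.007 jaw slope -0.012 fwd tilt 0.862
-3.27577784255951 [[6, 39, -2, -0.17], [22, 77, -2, -0.35], [44, 112, -2, -0.52], [72, 142, -2, -0.7], [105, 167, -2, -0.87], [142, 186, -2, -1.05], [182, 199, -2, -1.22], [223, 204, -2, -1.4], [264, 202, -2, -1.57], [305, 193, -2, -1.75], [343, 177, -2, -1.92], [378, 154, -2, -2.1]]
```

Request:
{"api": "move_arm", "payload": {"rows": [[6,39,-2,-0.17,-1],[22,77,-2,-0.35,-1],[44,112,-2,-0.52,-1],[72,142,-2,-0.7,-1],[105,167,-2,-0.87,-1],[142,186,-2,-1.05,-1],[182,199,-2,-1.22,-1],[223,204,-2,-1.4,-1],[264,202,-2,-1.57,-1],[305,193,-2,-1.75,-1],[324,185,-2,-1.83,-1],[324,185,-2,-1.83,-1]]}}

```text
t: 17.58
ee_pos: [431.6, 531.4, 164.7]
orientation: [-0.409, 0.623, 1.132]
ft_force: [-0.2, -0.6, -0.3]
width: 87.9
```

```bash
python3 obs.py;  python3 - <<'E'
from plan import *
az=.743;c,s=np.cos(az),np.sin(az)
w2=np.array([460*c,460*s,360])
q,p,o=load()[-1];M=R.from_rotvec(o).as_matrix();h0=np.arctan2(-M[0,1],M[1,1])
def rows(seq): return [[*map(int,np.round(tcp(ww,hh)-p)),round(float(hh-h0),2)] for ww,hh in seq]
print(h0,rows([(w2+(np.array([239,369,290])-w2)*k/12,h0+(.059-h0)*k/12) for k in range(1,13)]))
E
```

```text
t 17.57 q [0.7129, 0.4802, 2.0748, 2.1061, 0.4168, 2.2551] p [431.6, 531.4, 164.7] yaw 1.181 tilt [0.285 0.707] F [-0.2, -0.6, -0.3] M [-0.28, 0.19, 0.02] w 87.9
heading 1.181 jaw slope -0.007 fwd tilt 0.867
1.1809245449150714 [[9, -5, -9, -0.09], [20, -11, -15, -0.19], [30, -19, -20, -0.28], [38, -29, -26, -0.37], [45, -40, -32, -0.47], [51, -53, -38, -0.56], [55, -67, -44, -0.65], [57, -82, -50, -0.75], [57, -98, -55, -0.84], [55, -114, -61, -0.93], [51, -131, -67, -1.03], [45, -148, -73, -1.12]]
```

Request:
{"api": "move_arm", "payload": {"rows": [[9,-5,-9,-0.09,-1],[20,-11,-15,-0.19,-1],[30,-19,-20,-0.28,-1],[38,-29,-26,-0.37,-1],[45,-40,-32,-0.47,-1],[51,-53,-38,-0.56,-1],[55,-67,-44,-0.65,-1],[57,-82,-50,-0.75,-1],[57,-98,-55,-0.84,-1],[55,-114,-61,-0.93,-1],[52,-131,-64,-1.03,-1],[52,-147,-66,-1.12,-1]]}}

```text
t: 19.08
ee_pos: [484.5, 385.7, 100.5]
orientation: [-0.014, 0.7, 0.062]
ft_force: [0.0, -0.4, 0.3]
width: 88.1
```

```bash
python3 obs.py; python3 im.py 2
python3 - <<'E'
from h import *
crop(cv2.imread('pics/s2.png'),330,120,530,350,2.6,'pics/s2c.png')
crop(cv2.imread('pics/t2.png'),60,160,260,310,4,'pics/t2c.png')
E
```

```text
t 19.07 q [0.9526, 0.6065, 2.1216, 4.4082, 0.6687, 1.0565] p [484.5, 385.7, 100.5] yaw 0.062 tilt [0.763 0.053] F [0.0, -0.4, 0.3] M [-0.02, 0.35, -0.02] w 88.1
heading 0.062 jaw slope -0.008 fwd tilt 0.871
```

View pics/s2c.png

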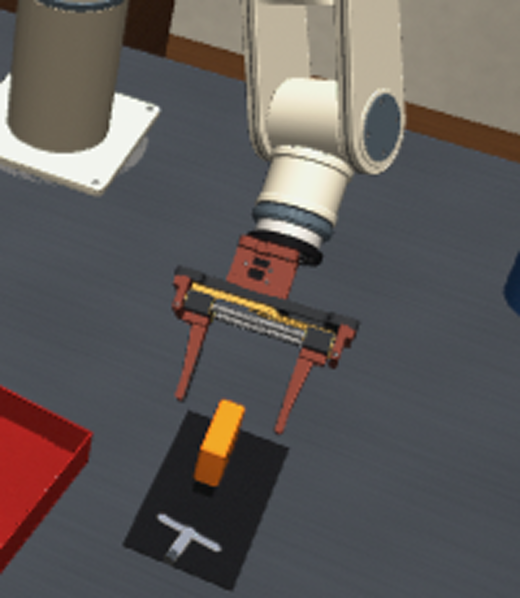

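View pics/t2c.png

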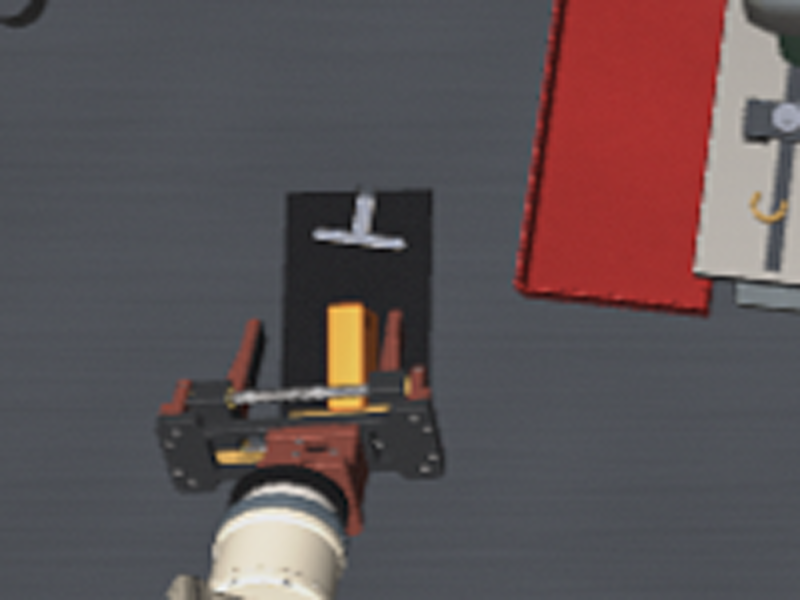

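Run:
```python
from h import *
print(ray("top",141.4,238.6,100),ray("top",146.1,248.4,68))
print(proj("top",[484.5,385.7,100.5]))
# scene: fingertips (181,400),(279,433)/2.6+(330,120)
a=(ray("scene",330+181/2.6,120+400/2.6,98)+ray("scene",330+279/2.6,120+433/2.6,98))/2
b=ray("scene",330+220/2.6-.3,120+427/2.6-.3,68);print(a,b)
```

```text
[495.67674297 386.36999669 100.        ] [472.31715259 379.56095651  68.        ]
[141.39818902 242.54383359]
[483.04714577 388.22232553  98.        ] [471.99271574 379.68319964  68.        ]
```

Request:
{"api": "move_arm", "payload": {"rows": [[0,-4,-30,0,-1],[0,-4,-60,0,-1],[0,-4,-68,0,-1],[0,-4,-68,0,0.3],[0,-4,-68,0,1],[0,-4,-68,0,1],[0,-4,-68,0,1],[0,-4,-68,0,1],[0,-4,-68,0,1]]}}

```text
t: 20.3
ee_pos: [484.4, 382.0, 32.3]
orientation: [-0.014, 0.7, 0.064]
ft_force: [0.5, 0.4, 0.4]
width: 31.5
```

```bash
python3 obs.py
```

```text
t 20.3 q [0.9471, 0.7614, 2.1136, 4.2373, 0.722, 1.2702] p [484.4, 382.0, 32.3] yaw 0.064 tilt [0.763 0.054] F [0.5, 0.4, 0.4] M [0.01, 0.31, -0.04] w 31.5
heading 0.064 jaw slope -0.008 fwd tilt 0.871
```

Request:
{"api": "move_arm", "payload": {"rows": [[0,0,0,0,1],[0,0,0,0,1],[0,0,5,0,1],[0,0,20,0,1],[0,0,60,0,1],[0,0,110,0,1],[0,0,170,0,1],[0,0,170,0,1]]}}

```text
t: 21.3
ee_pos: [491.5, 365.0, 183.7]
orientation: [0.004, 0.668, 0.102]
ft_force: [0.1, -0.8, -1.7]
width: 25.9
```

```bash
python3 obs.py; python3 im.py 3
python3 - <<'E'
from h import *
crop(cv2.imread('pics/s3.png'),330,120,530,350,2.6,'pics/s3c.png')
crop(cv2.imread('pics/t3.png'),60,160,260,310,4,'pics/t3c.png')
for z in (200,300,350,400,450,500):
    p=ray("top",337.6,177.6,z);d=p[:2]-[620,-7];c,s=np.cos(-.1),np.sin(-.1);print(z,np.round([c*d[0]+s*d[1],-s*d[0]+c*d[1]]))
E
```

```text
t 21.3 q [0.9022, 0.4157, 2.1685, 4.4527, 0.6095, 0.9088] p [491.5, 365.0, 183.7] yaw 0.093 tilt [0.78  0.095] F [0.1, -0.8, -1.7] M [-0.0, 0.54, 0.04] w 25.9
heading 0.093 jaw slope -0.036 fwd tilt 0.904
200 [  41. -143.]
300 [  14. -134.]
350 [  -0. -129.]
400 [ -14. -125.]
450 [ -28. -120.]
500 [ -42. -116.]
```

View pics/s3c.png

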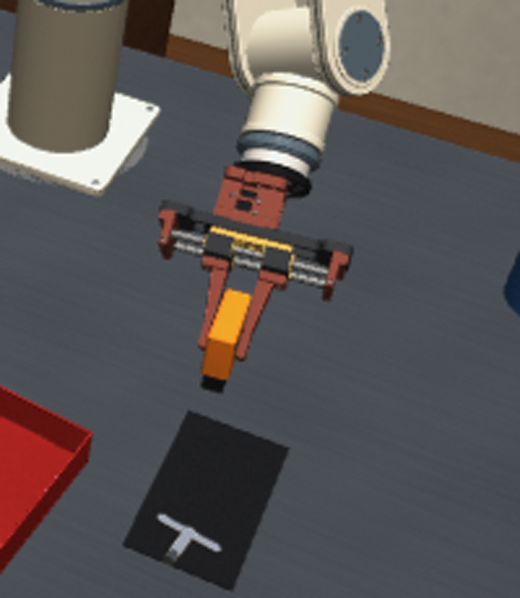

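View pics/t3c.png

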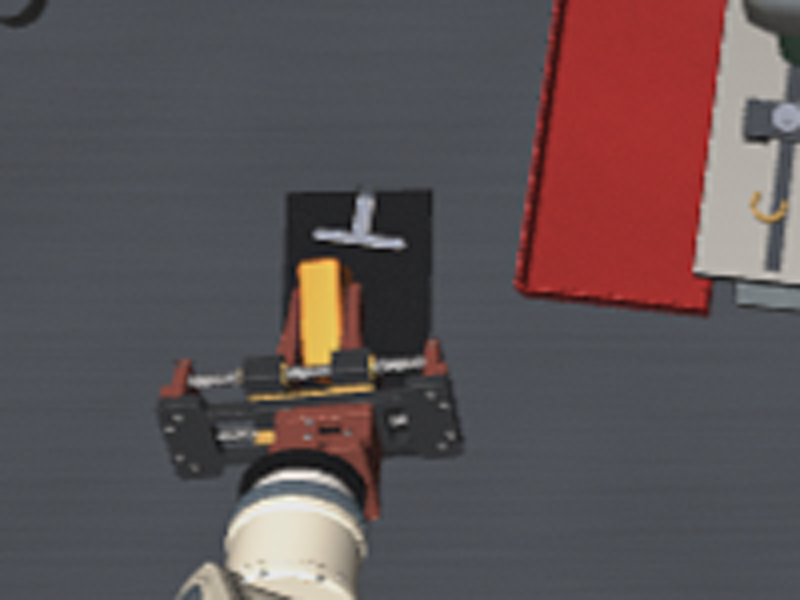

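```bash
cat > chk.py <<'E'
from kin import *
def chk(rows):
    q,p,o=load()[-1];M=R.from_rotvec(o).as_matrix();pr=np.r_[0,0,0,0]
    for r in rows:
        for t in (.5,1):
            rr=(1-t)*pr+t*np.array(r[:4],float)
            qn,e=ik(p+rr[:3],rz(rr[3])@M,q)
            if t==1: print(r,np.round(qn,2),"e%.3f"%e)
            q=qn
        pr=np.array(r[:4],float)
E
python3 - <<'E'
from chk import *
chk([[5,-40,5,-.06],[10,-95,10,-.12],[20,-155,16,-.19],[27,-215,16,-.19],[35,-275,16,-.19],[43,-335,16,-.19],[50,-395,16,-.19],[57,-450,16,-.193],[60,-474,16,-.193],[60,-474,-35,-.193]])
E
```

```text
[5, -40, 5, -0.06] [0.85 0.39 2.21 4.45 0.62 0.92] e0.004
[10, -95, 10, -0.12] [0.78 0.35 2.26 4.42 0.61 0.95] e0.000
[20, -155, 16, -0.19] [0.67 0.31 2.3  4.37 0.6  0.97] e0.000
[27, -215, 16, -0.19] [0.51 0.28 2.36 4.13 0.54 1.08] e0.000
[35, -275, 16, -0.19] [0.32 0.26 2.4  3.84 0.48 1.23] e0.000
[43, -335, 16, -0.19] [0.12 0.25 2.41 3.49 0.44 1.42] e0.000
[50, -395, 16, -0.19] [-0.08  0.26  2.4   3.11  0.42  1.63] e0.000
[57, -450, 16, -0.193] [-0.26  0.27  2.38  2.79  0.43  1.83] e0.000
[60, -474, 16, -0.193] [-0.33  0.28  2.36  2.65  0.43  1.91] e0.000
[60, -474, -35, -0.193] [-0.33  0.43  2.38  2.78  0.59  1.77] e0.000
```

Request:
{"api": "move_arm", "payload": {"rows": [[0,-50,0,0,1],[5,-105,5,0,1],[15,-160,16,-0.05,1],[25,-215,16,-0.12,1],[35,-275,16,-0.193,1],[43,-335,16,-0.193,1],[50,-395,16,-0.193,1],[57,-450,16,-0.193,1],[60,-474,16,-0.193,1],[60,-474,16,-0.193,1]]}}

```text
t: 22.65
ee_pos: [550.8, -111.4, 195.0]
orientation: [0.068, 0.671, -0.087]
ft_force: [-0.4, 0.3, -1.5]
width: 26.2
```

```bash
python3 obs.py; python3 im.py 4
python3 - <<'E'
from h import *
crop(cv2.imread('pics/s4.png'),150,100,370,330,2.6,'pics/s4c.png')
crop(cv2.imread('pics/t4.png'),180,140,380,290,4,'pics/t4c.png')
E
```

```text
t 22.65 q [-0.3295, 0.2911, 2.3575, 2.6551, 0.4342, 1.9017] p [550.8, -111.4, 195.0] yaw -0.103 tilt [ 0.78  -0.059] F [-0.4, 0.3, -1.5] M [0.05, 0.51, -0.0] w 26.2
heading -0.103 jaw slope -0.035 fwd tilt 0.898
```

View pics/s4c.png

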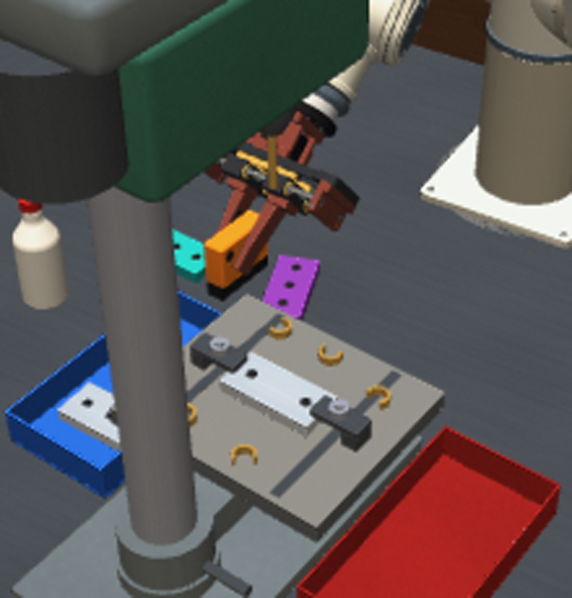

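View pics/t4c.png

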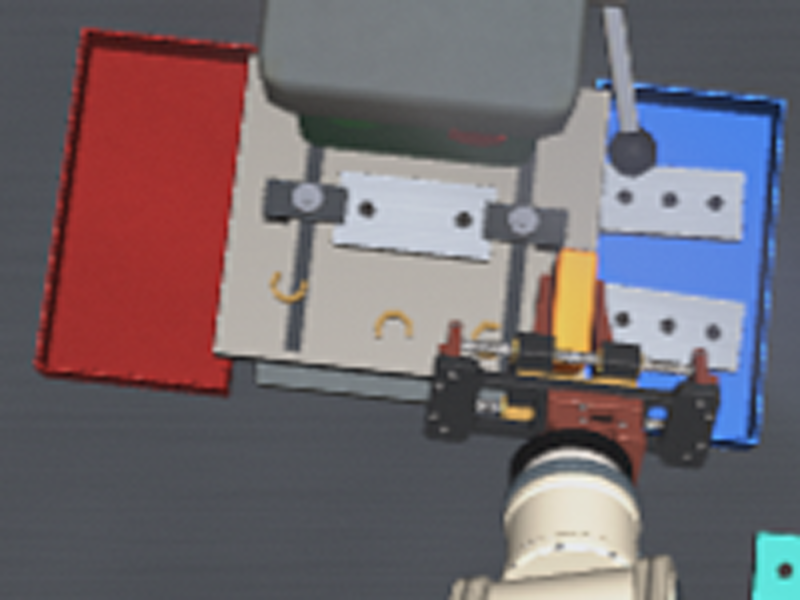

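Run:
```python
from h import *
def loc(p,T=(620,-7,-.1)):
    d=p[:2]-np.array(T[:2]);c,s=np.cos(T[2]),np.sin(T[2]);return np.round([c*d[0]+s*d[1],-s*d[0]+c*d[1]],1)
print(loc(ray("top",180+577/4-.4,140+250/4-.4,231)),loc(np.array([550.8,-111.4])))
# plate front edge: crop (333,245),(490,260) at z126 ; strap front ends at z136
for u,v,z in [(333,245,126),(490,260,126),(265,215,136),(345,222,136),(487,240,136),(567,250,136),(333,172,126),(497,190,126)]: print(loc(ray("top",180+u/4-.4,140+v/4-.4,z)))
```

```text
[ -36.2 -110.1] [ -58.4 -110.8]
[-26.4  52. ]
[-25.8 -57.7]
[-12.3 100.8]
[-11.5  45.1]
[-14.1 -54. ]
[ -15.5 -109.8]
[25.6 57.6]
[ 24.6 -57.9]
```

Request:
{"api": "move_arm", "payload": {"rows": [[2,0,-25,0,1],[2,0,-45,0,1],[2,0,-50,0,1],[2,0,-52,0,1],[2,0,-52,0,1]]}}

```text
t: 23.38
ee_pos: [552.9, -110.1, 143.4]
orientation: [0.067, 0.67, -0.087]
ft_force: [0.2, -0.1, -1.4]
width: 25.6
```

```bash
python3 obs.py
```

```text
t 23.38 q [-0.3242, 0.4458, 2.3704, 2.7852, 0.5873, 1.7579] p [552.9, -110.1, 143.4] yaw -0.102 tilt [ 0.78  -0.058] F [0.2, -0.1, -1.4] M [0.02, 0.55, 0.08] w 25.6
heading -0.102 jaw slope -0.034 fwd tilt 0.898
```

Request:
{"api": "move_arm", "payload": {"rows": [[0,0,-1.5,0,1],[0,0,-2,0,1]]}}

```text
t: 23.62
ee_pos: [553.0, -110.2, 141.9]
orientation: [0.067, 0.669, -0.087]
ft_force: [-0.3, -0.6, -0.1]
width: 25.6
```

Request:
{"api": "move_arm", "payload": {"rows": [[0,0,-1,0,1],[0,0,-1,0,1]]}}

```text
t: 23.88
ee_pos: [553.1, -110.2, 141.0]
orientation: [0.067, 0.669, -0.087]
ft_force: [0.2, 0.1, -1.7]
width: 25.7
```

Request:
{"api": "move_arm", "payload": {"rows": [[1,10,-1,0,1],[3,30,-1,0,1],[5,50,-1,0,1],[7,70,-1,0,1],[9,90,-1,0,1],[11,110,-1,0,1],[13,130,-1,0,1],[15,150,-1,0,1],[17,170,-1,0,1],[18,180,-1,0,1]]}}

```text
t: 25.12
ee_pos: [571.9, 70.5, 141.0]
orientation: [0.067, 0.667, -0.087]
ft_force: [-1.3, -3.0, 3.8]
width: 26.1
```

```bash
python3 obs.py; python3 im.py 5
python3 - <<'E'
from h import *
crop(cv2.imread('pics/s5.png'),150,100,370,330,2.6,'pics/s5c.png')
crop(cv2.imread('pics/t5.png'),180,140,380,290,4,'pics/t5c.png')
E
```

```text
t 25.12 q [0.2279, 0.4645, 2.3368, 3.5795, 0.584, 1.4335] p [571.9, 70.5, 141.0] yaw -0.102 tilt [ 0.783 -0.059] F [-1.3, -3.0, 3.8] M [-0.39, 0.12, -0.28] w 26.1
heading -0.102 jaw slope -0.035 fwd tilt 0.902
```

View pics/s5c.png

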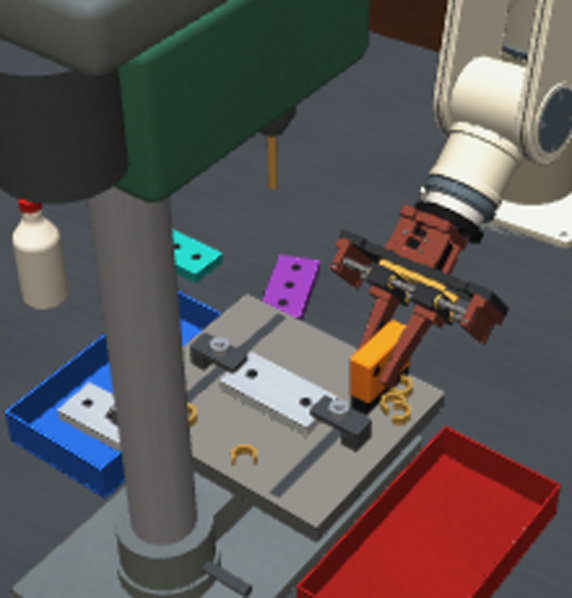

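View pics/t5c.png

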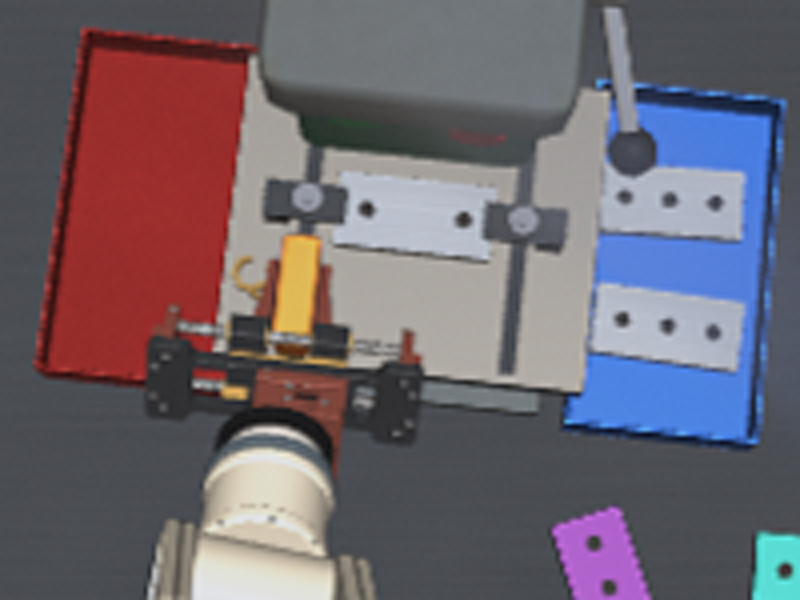

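Request:
{"api": "move_arm", "payload": {"rows": [[2,15,0,0,1],[3,30,0,0,1],[5,45,0,0,1],[6,60,0,0,1],[8,75,0,0,1],[8,80,0,0,1],[8,80,0,0,1]]}}

```text
t: 26.1
ee_pos: [579.8, 150.7, 140.8]
orientation: [0.067, 0.667, -0.085]
ft_force: [-0.1, 0.3, -1.6]
width: 25.8
```

```bash
python3 obs.py; python3 im.py 6
python3 - <<'E'
from h import *
crop(cv2.imread('pics/s6.png'),150,100,370,330,2.6,'pics/s6c.png')
crop(cv2.imread('pics/t6.png'),180,140,380,290,4,'pics/t6c.png')
E
```

```text
t 26.1 q [0.4313, 0.4857, 2.2628, 3.9039, 0.5809, 1.271] p [579.8, 150.7, 140.8] yaw -0.1 tilt [ 0.782 -0.057] F [-0.1, 0.3, -1.6] M [0.05, 0.52, 0.02] w 25.8
heading -0.1 jaw slope -0.035 fwd tilt 0.902
```

View pics/s6c.png

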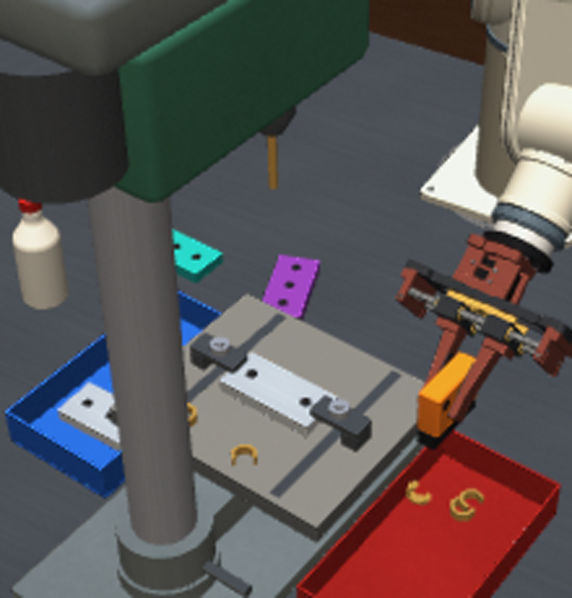

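View pics/t6c.png

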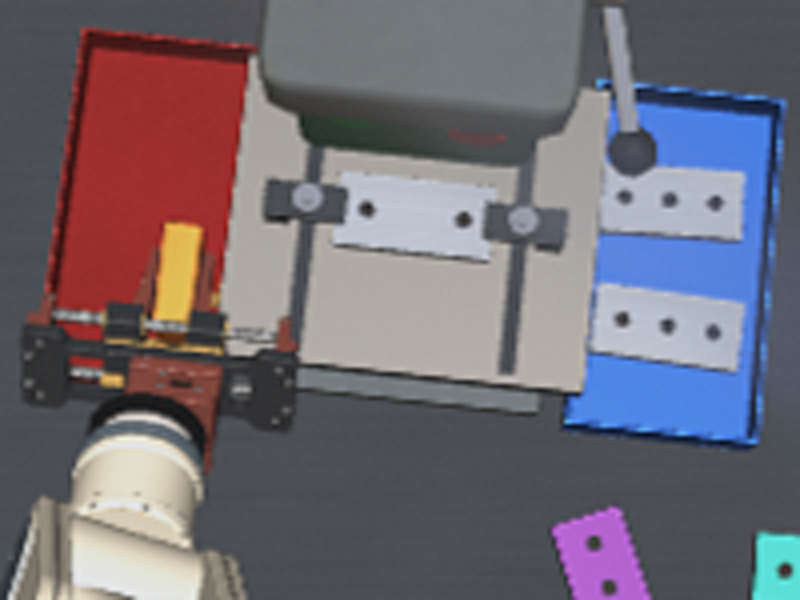

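Run:
```python
from chk import *
chk([[0,0,60,0],[-3,-60,60,0],[-9,-120,60,0],[-15,-180,60,0],[-22,-240,60,0],[-28,-255,60,0],[30,-260,60,0],[85,-265,60,0],[113,-269,60,0],[113,-269,5,0]])
```

```text
[0, 0, 60, 0] [0.43 0.33 2.25 4.13 0.47 1.01] e0.000
[-3, -60, 60, 0] [0.28 0.31 2.3  3.85 0.43 1.18] e0.000
[-9, -120, 60, 0] [0.11 0.29 2.34 3.52 0.4  1.38] e0.000
[-15, -180, 60, 0] [-0.07  0.28  2.36  3.14  0.39  1.61] e0.000
[-22, -240, 60, 0] [-0.26  0.28  2.35  2.77  0.41  1.84] e0.000
[-28, -255, 60, 0] [-0.31  0.28  2.36  2.67  0.42  1.9 ] e0.000
[30, -260, 60, 0] [-0.28  0.34  2.24  2.68  0.36  1.92] e0.000
[85, -265, 60, 0] [-0.25  0.39  2.13  2.66  0.31  1.96] e0.000
[113, -269, 60, 0] [-0.25  0.42  2.07  2.63  0.28  2.  ] e0.000
[113, -269, 5, 0] [-0.25  0.53  2.09  2.78  0.4   1.84] e0.000
```

Request:
{"api": "move_arm", "payload": {"rows": [[0,0,40,0,1],[0,0,62,0,1],[-3,-50,62,0,1],[-9,-110,62,0,1],[-15,-170,62,0,1],[-22,-230,62,0,1],[-28,-255,62,0,1],[-28,-255,62,0,1],[10,-259,62,0,1],[50,-263,62,0,1],[50,-263,62,0,1]]}}

```text
t: 27.58
ee_pos: [631.9, -113.8, 203.5]
orientation: [0.067, 0.665, -0.086]
ft_force: [-0.8, 0.5, -0.8]
width: 26.1
```

```bash
python3 obs.py; python3 im.py 7
python3 - <<'E'
from h import *
crop(cv2.imread('pics/s7.png'),150,100,370,330,2.6,'pics/s7c.png')
crop(cv2.imread('pics/t7.png'),180,140,380,290,4,'pics/t7c.png')
E
```

```text
t 27.57 q [-0.2707, 0.3531, 2.1973, 2.6629, 0.3392, 1.947] p [631.9, -113.8, 203.5] yaw -0.101 tilt [ 0.784 -0.058] F [-0.8, 0.5, -0.8] M [0.05, 0.64, 0.02] w 26.1
heading -0.101 jaw slope -0.034 fwd tilt 0.904
```

View pics/s7c.png

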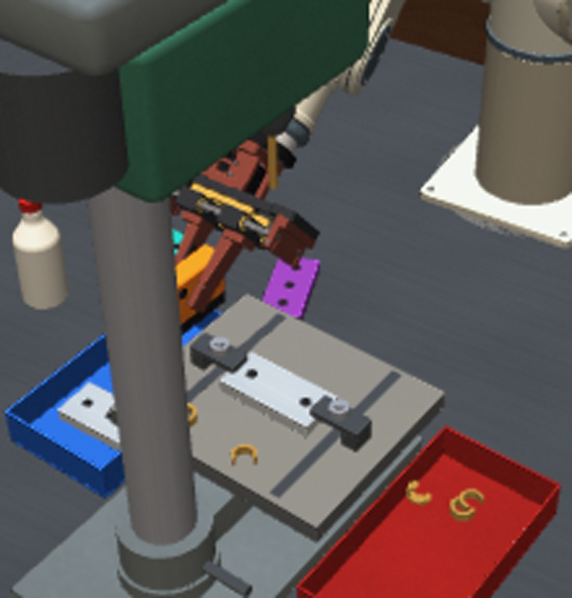

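View pics/t7c.png

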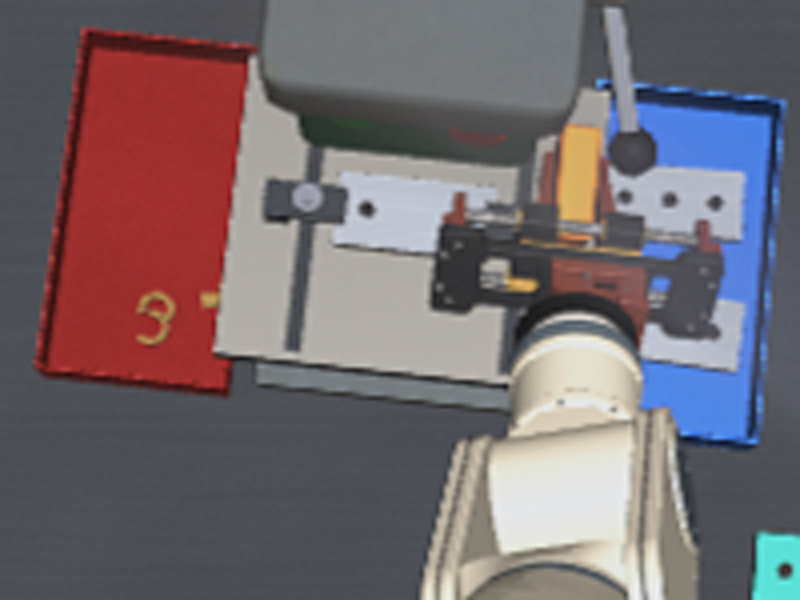

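Request:
{"api": "move_arm", "payload": {"rows": [[30,-2,0,0,1],[61,-5,0,0,1],[61,-5,0,0,1],[61,-5,-30,0,1],[61,-5,-55,0,1],[61,-5,-60,0,1],[61,-5,-62,0,1],[61,-5,-62,0,1]]}}

```text
t: 28.68
ee_pos: [688.7, -117.8, 140.6]
orientation: [0.067, 0.669, -0.086]
ft_force: [-1.6, 0.8, 1.5]
width: 26.0
```

```bash
python3 obs.py; python3 im.py 8
python3 - <<'E'
from h import *
crop(cv2.imread('pics/s8.png'),150,100,370,330,2.6,'pics/s8c.png')
crop(cv2.imread('pics/t8.png'),180,140,380,290,4,'pics/t8c.png')
E
```

```text
t 28.68 q [-0.2459, 0.542, 2.0937, 2.7973, 0.4084, 1.8254] p [688.7, -117.8, 140.6] yaw -0.101 tilt [ 0.781 -0.058] F [-1.6, 0.8, 1.5] M [0.04, 0.53, -0.01] w 26.0
heading -0.101 jaw slope -0.035 fwd tilt 0.9
```

View pics/s8c.png

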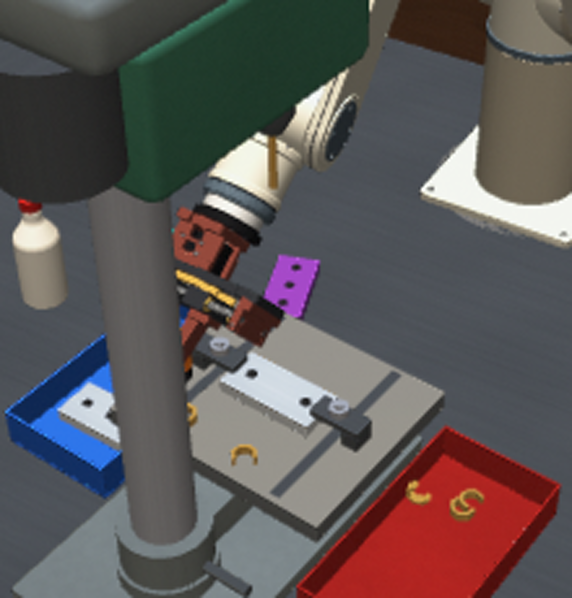

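View pics/t8c.png

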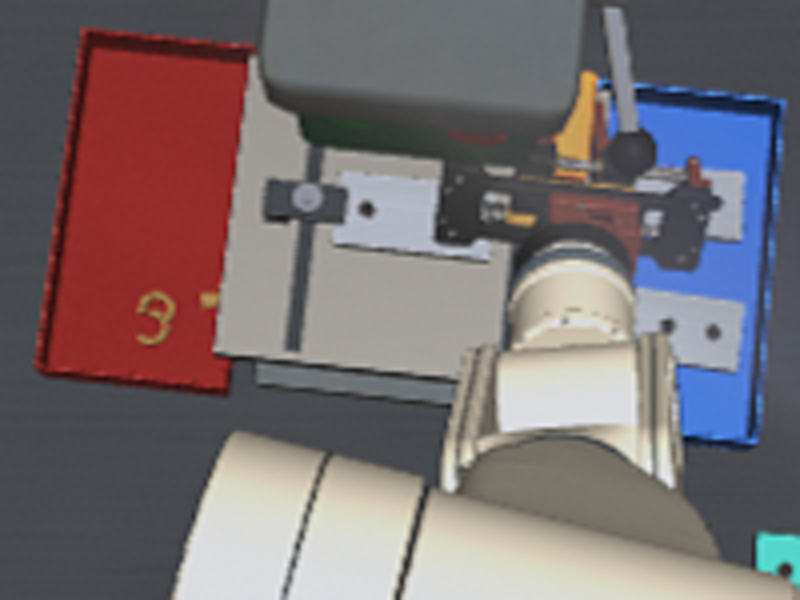

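Request:
{"api": "move_arm", "payload": {"rows": [[5,0,1,0,1],[5,0,1,0,1],[5,0,1,0,1]]}}

```text
t: 29.15
ee_pos: [693.9, -117.8, 141.4]
orientation: [0.067, 0.669, -0.086]
ft_force: [-0.0, 0.2, -2.0]
width: 25.8
```

```bash
python3 obs.py
```

```text
t 29.15 q [-0.2431, 0.5442, 2.0825, 2.7956, 0.3993, 1.8298] p [693.9, -117.8, 141.4] yaw -0.101 tilt [ 0.781 -0.058] F [-0.0, 0.2, -2.0] M [0.06, 0.54, 0.02] w 25.8
heading -0.101 jaw slope -0.035 fwd tilt 0.9
```

Request:
{"api": "move_arm", "payload": {"rows": [[1,10,0,0,1],[3,30,0,0,1],[5,50,0,0,1],[7,70,0,0,1],[9,90,0,0,1],[10,100,0,0,1],[10,100,0,0,1]]}}

```text
t: 30.02
ee_pos: [703.8, -17.0, 141.2]
orientation: [0.067, 0.67, -0.085]
ft_force: [0.5, 0.3, -1.0]
width: 25.8
```

```bash
python3 obs.py; python3 im.py 9
python3 - <<'E'
from h import *
crop(cv2.imread('pics/s9.png'),150,100,370,330,2.6,'pics/s9c.png')
E
```

```text
t 30.02 q [-0.0243, 0.5437, 2.0846, 3.242, 0.3872, 1.552] p [703.8, -17.0, 141.2] yaw -0.1 tilt [ 0.781 -0.057] F [0.5, 0.3, -1.0] M [0.03, 0.52, 0.01] w 25.8
heading -0.1 jaw slope -0.035 fwd tilt 0.899
```

View pics/s9c.png

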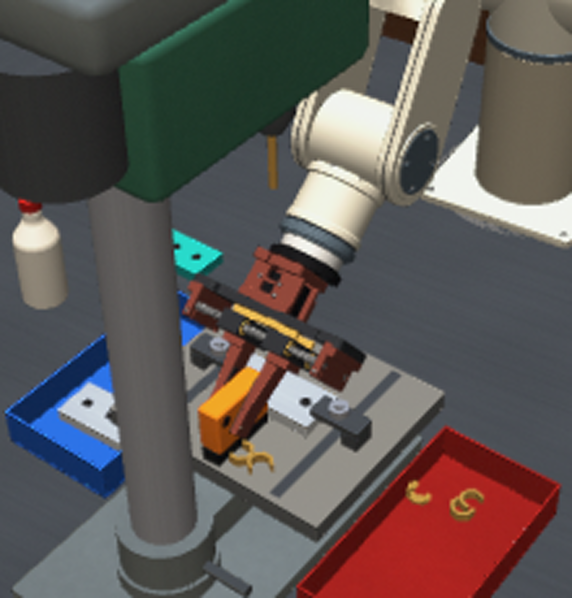

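Request:
{"api": "move_arm", "payload": {"rows": [[1,15,0,0,1],[3,32,0,0,1],[5,50,0,0,1],[7,68,0,0,1],[8,84,0,0,1],[10,100,0,0,1],[11,115,0,0,1],[13,130,0,0,1],[14,145,0,0,1],[15,152,0,0,1],[15,152,0,0,1]]}}

```text
t: 31.5
ee_pos: [718.9, 134.0, 141.3]
orientation: [0.067, 0.669, -0.086]
ft_force: [-0.0, -0.6, -1.7]
width: 25.7
```

```bash
python3 obs.py; python3 im.py 10
python3 - <<'E'
from h import *
crop(cv2.imread('pics/s10.png'),150,100,370,350,2.4,'pics/s10c.png')
crop(cv2.imread('pics/t10.png'),180,140,380,290,4,'pics/t10c.png')
E
```

```text
t 31.5 q [0.2844, 0.5753, 2.0012, 3.906, 0.4079, 1.122] p [718.9, 134.0, 141.3] yaw -0.101 tilt [ 0.781 -0.058] F [-0.0, -0.6, -1.7] M [0.03, 0.54, -0.0] w 25.7
heading -0.101 jaw slope -0.035 fwd tilt 0.899
```

View pics/s10c.png

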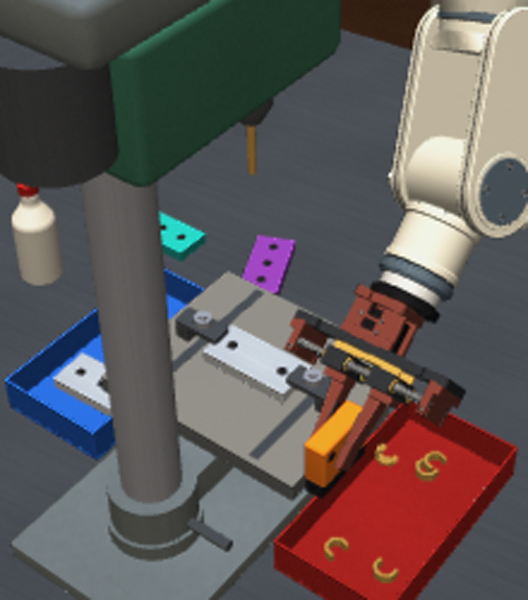

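View pics/t10c.png

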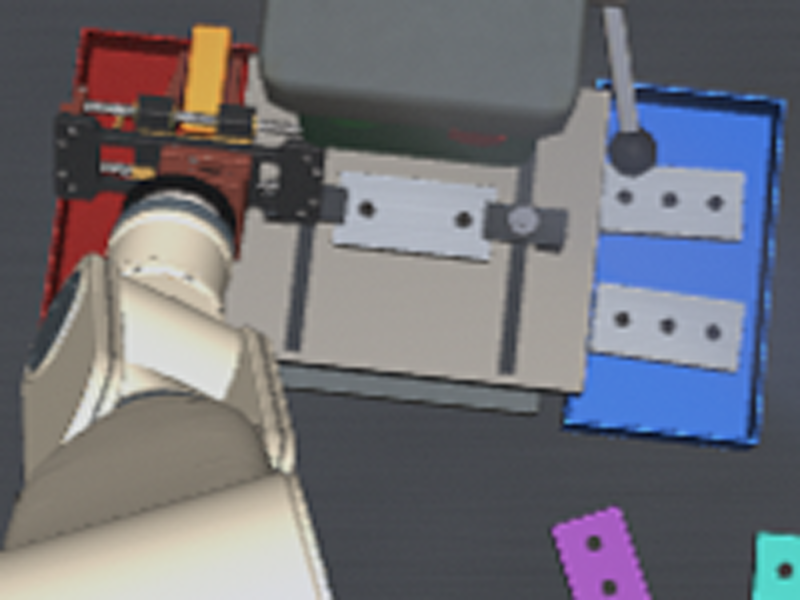

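Run:
```python
from chk import *
chk([[0,0,50,0],[-30,30,70,0.1],[-70,70,70,.2],[-110,110,70,.3],[-150,150,70,.4],[-190,195,70,.4],[-235,240,50,.4],[-235,254,0,.4],[-235,254,-60,.4],[-235,254,-100,.4]])
```

```text
[0, 0, 50, 0] [0.28 0.48 1.99 4.11 0.34 0.9 ] e0.000
[-30, 30, 70, 0.1] [0.31 0.41 2.04 4.01 0.29 0.95] e0.000
[-70, 70, 70, 0.2] [0.37 0.38 2.1  3.86 0.3  1.08] e0.000
[-110, 110, 70, 0.3] [0.44 0.35 2.16 3.73 0.31 1.18] e0.000
[-150, 150, 70, 0.4] [0.52 0.33 2.2  3.64 0.32 1.26] e0.000
[-190, 195, 70, 0.4] [0.67 0.32 2.21 3.95 0.37 1.06] e0.000
[-235, 240, 50, 0.4] [0.83 0.37 2.22 4.11 0.48 1.03] e0.000
[-235, 254, 0, 0.4] [0.85 0.5  2.21 3.98 0.56 1.21] e0.000
[-235, 254, -60, 0.4] [0.85 0.65 2.21 3.83 0.67 1.39] e0.000
[-235, 254, -100, 0.4] [0.85 0.75 2.2  3.77 0.74 1.47] e0.000
```

Request:
{"api": "move_arm", "payload": {"rows": [[0,0,50,0,1],[0,5,70,0,1],[-35,40,70,0.1,1],[-75,80,70,0.2,1],[-115,120,70,0.3,1],[-155,160,70,0.4,1],[-195,200,70,0.4,1],[-235,240,50,0.4,1],[-235,254,0,0.4,1],[-235,254,-40,0.4,1],[-235,254,-80,0.4,1],[-235,254,-80,0.4,1]]}}

```text
t: 33.1
ee_pos: [482.8, 385.8, 57.7]
orientation: [-0.071, 0.677, 0.297]
ft_force: [-0.6, -1.1, -1.9]
width: 25.6
```

```bash
python3 obs.py; python3 im.py 11
python3 - <<'E'
from h import *
crop(cv2.imread('pics/s11.png'),330,150,530,350,3,'pics/s11c.png')
crop(cv2.imread('pics/t11.png'),60,160,260,310,4,'pics/t11c.png')
E
```

```text
t 33.1 q [0.8537, 0.7044, 2.2067, 3.7993, 0.7019, 1.4304] p [482.8, 385.8, 57.7] yaw 0.298 tilt [0.739 0.247] F [-0.6, -1.1, -1.9] M [-0.06, 0.5, -0.02] w 25.6
heading 0.298 jaw slope -0.031 fwd tilt 0.893
```

View pics/s11c.png

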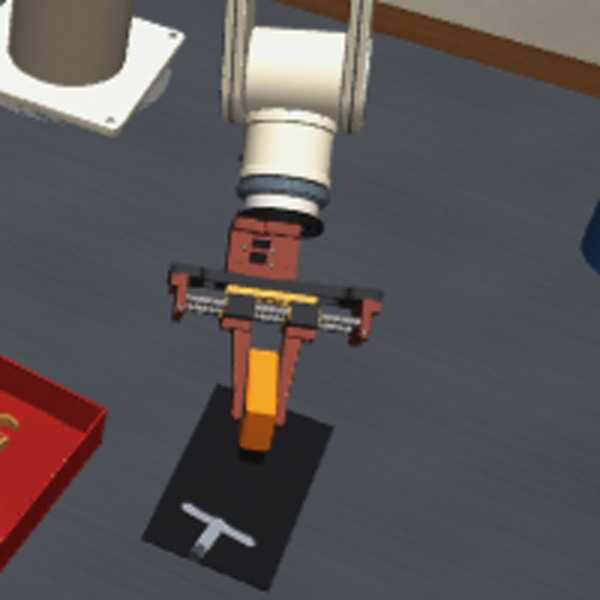

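View pics/t11c.png

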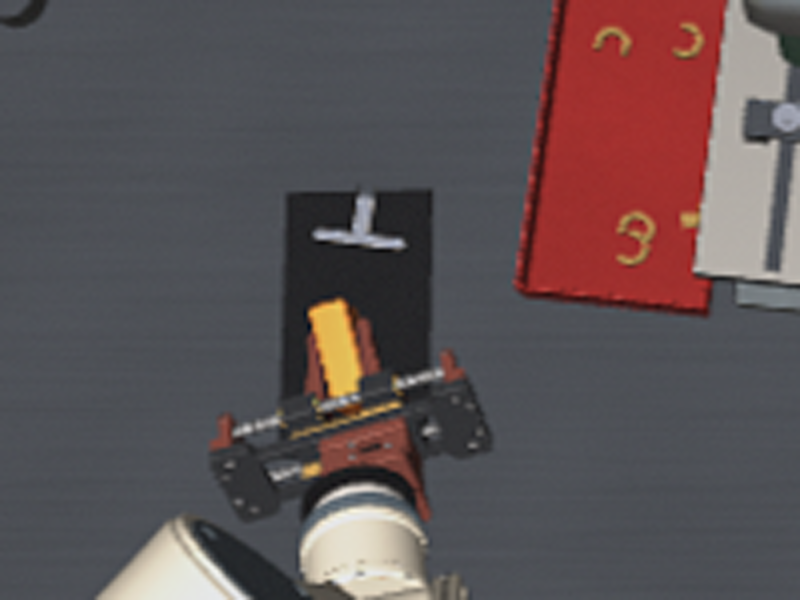

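Request:
{"api": "move_arm", "payload": {"rows": [[0,0,-12,0,1],[0,0,-20,0,1],[0,0,-22,0,1],[0,0,-23,0,1],[0,0,-23,0,1]]}}

```text
t: 33.83
ee_pos: [484.2, 387.2, 38.8]
orientation: [-0.067, 0.672, 0.298]
ft_force: [-0.2, 0.5, -0.9]
width: 25.8
```

```bash
python3 obs.py
```

```text
t 33.83 q [0.8537, 0.7557, 2.1978, 3.7667, 0.7417, 1.4741] p [484.2, 387.2, 38.8] yaw 0.298 tilt [0.742 0.25 ] F [-0.2, 0.5, -0.9] M [-0.12, 0.51, -0.01] w 25.8
heading 0.298 jaw slope -0.034 fwd tilt 0.899
```

Request:
{"api": "move_arm", "payload": {"rows": [[0,0,-3,0,1],[0,0,-4,0,1],[0,0,-4,0,1]]}}

```text
t: 34.2
ee_pos: [484.1, 387.1, 34.7]
orientation: [-0.068, 0.672, 0.298]
ft_force: [0.2, -0.3, -0.9]
width: 26.5
```

Request:
{"api": "move_arm", "payload": {"rows": [[0,0,-1.5,0,1],[0,0,-1.5,0,1]]}}

```text
t: 34.45
ee_pos: [484.3, 387.3, 33.5]
orientation: [-0.067, 0.671, 0.298]
ft_force: [-0.9, -0.0, 3.2]
width: 25.4
```

Request:
{"api": "move_arm", "payload": {"rows": [[0,0,0,0,0.2],[0,0,0,0,-0.3],[0,0,0,0,-0.6],[0,0,0,0,-1],[0,0,0,0,-1],[0,0,0,0,-1]]}}

```text
t: 35.2
ee_pos: [484.3, 387.2, 33.5]
orientation: [-0.067, 0.671, 0.298]
ft_force: [-0.1, -0.1, -0.5]
width: 81.6
```

```bash
python3 obs.py; python3 im.py 12
python3 - <<'E'
from h import *
crop(cv2.imread('pics/s12.png'),330,150,530,350,3,'pics/s12c.png')
E
```

```text
t 35.2 q [0.8539, 0.7694, 2.1956, 3.7594, 0.7519, 1.484] p [484.3, 387.2, 33.5] yaw 0.298 tilt [0.743 0.25 ] F [-0.1, -0.1, -0.5] M [-0.07, 0.34, -0.03] w 81.6
heading 0.298 jaw slope -0.034 fwd tilt 0.9
```

View pics/s12c.png

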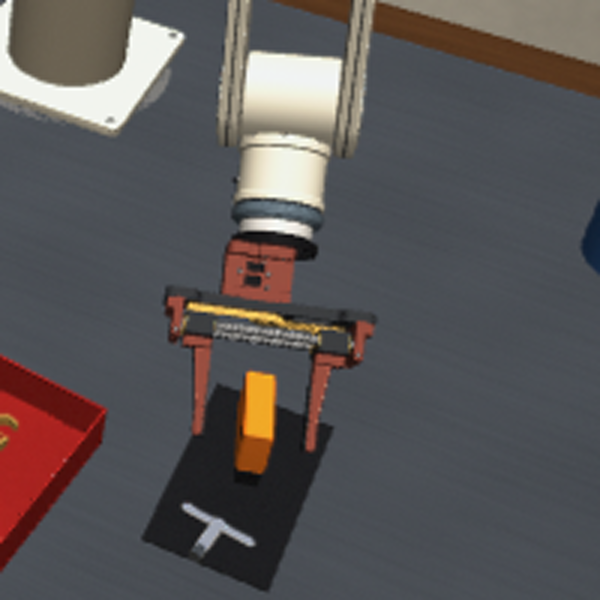

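Request:
{"api": "move_arm", "payload": {"rows": [[-10,-3,10,0,-1],[-30,-10,40,0,-1],[-40,-13,90,0,-1],[-40,-13,140,0,-1],[-40,-13,160,0,-1],[-40,-13,160,0,-1]]}}

```text
t: 36.05
ee_pos: [444.1, 374.6, 195.9]
orientation: [-0.064, 0.668, 0.299]
ft_force: [0.1, 0.6, -0.1]
width: 87.7
```

```bash
python3 obs.py; python3 im.py 13
python3 - <<'E'
from h import *
s=cv2.imread('pics/s13.png');crop(s,150,170,450,350,2.6,'pics/s13c.png')
crop(cv2.imread('pics/t13.png'),110,130,390,290,2.8,'pics/t13c.png')
E
```

```text
t 36.05 q [0.9137, 0.3348, 2.2726, 4.1942, 0.5246, 1.0196] p [444.1, 374.6, 195.9] yaw 0.298 tilt [0.744 0.252] F [0.1, 0.6, -0.1] M [-0.09, 0.39, 0.04] w 87.7
heading 0.298 jaw slope -0.037 fwd tilt 0.904
```

View pics/s13c.png

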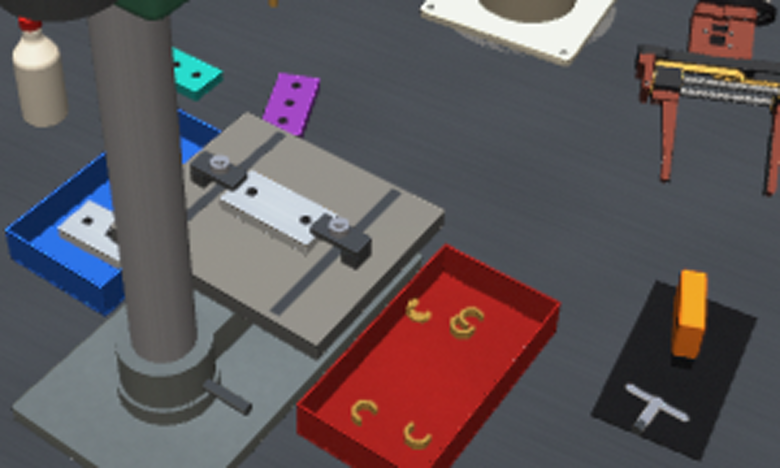

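View pics/t13c.png

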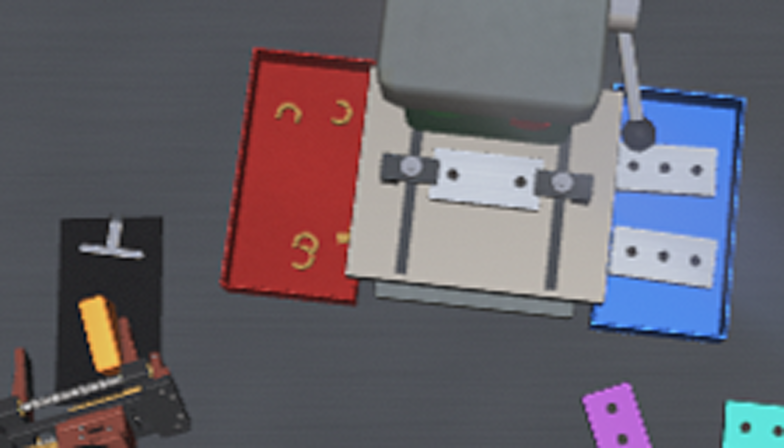

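```bash
python3 -c "
from workcell import ctrl
print(ctrl.close_job())"
```

```text
the job is handed in; nothing more can be done
None
```

I gripped the orange scraper with a tilted tool and swept the front and rear strips of the drill table. All five chips went into the red pan. I then stood the scraper back on the mat, let go, backed off and handed the job in at about 36 s of the 72 s.

**Last checks:**
- The final pictures show five chips inside the pan. One leans close to its inner wall, and I judged it to be below the rim.
- The scraper stands upright on the mat and is released, about 0.24 rad turned from where it started.
- The plates, chuck key and oil bottle look where they were.
- The measured tool force stayed within about 5 N during the sweeps and the placing. A brief 30 N reading came earlier, while the arm was stretched out with nothing gripped.

**What did not go cleanly:**
- **Tilting the tool:** the moves only turn the tool about the vertical, and a tool pointing straight down cannot pass behind the chuck. I got a forward tilt of about 0.9 rad by repeatedly commanding poses just out of reach.
- **Joint limits:** this held joint 3 at its stop, reading 0.0855–0.0867 against the stated 0.09. Joint 4 also read 4.453 against 4.45 once while I lifted the scraper. These are within rounding of the stated ranges, but I could not tell whether they count as passing a range.
- **Scraper tilt:** that lift left the block about 0.03 rad out of true in the grip, so I swept roughly 1 mm above the table rather than pressing on it.

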